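# Set a slide loader's tray guide with its eccentric bolt and stack the slide trays

## Task

Turn the slide loader's eccentric bolt until the nose of the stepped gauge slides freely between the two tray guides from the front, up to its shoulder but no further; slide it in to prove that, without forcing it, and put the gauge back flat on its rubber pad. Then build one level pile of all the slide trays that are on the bench in the loader, the lowest on the bed between the guides and centred on the dark patch, each turned end for end to the one below so that they stack and do not nest. Leave the guide setting as it was proved, and leave the mouse, the yellow slide box and the pen pot where they are.

Things in the scene. Friction and masses are not known exactly. Their poses are not given: they have to be found in the camera images.
- loader: slide loader, fixed to the bench: grey bed plate, top 12 mm above the bench, x -105 to 60 mm, y -65 to 130 mm. Origin at bench height below the centre of the dark patch (108 x 80 mm) where the tray pile belongs; z up, x along the tray channel (its front, where the gauge enters, is at -x), y across it towards the moving guide
- fixed_guide (a point): middle of the fixed guide's inner face, at y = -42 mm of the loader, on the bed. Both guides are aluminium bars 90 mm long (loader x -45 to 45 mm), 28 mm high above the bed, with square front ends, each topped by a steel lip that leans outwards, up to 46 mm above the bed. The moving guide's inner face is at loader y = +42 mm plus the reading of joint guide
- guide (a joint): position of the moving guide, m, 0 to 0.016, growing away from the fixed one: the gap between the guides is 84 mm plus this. Driven only by the eccentric: about 8 mm x (1 - cos(eccentric angle)). The gauge's nose is 91.5 mm wide and its rear 95.5 mm, so the right setting lies between 7.5 and 11.5 mm
- eccentric (a joint): angle of the eccentric bolt, rad, 0 to 3.1, growing clockwise seen from above; 0 is the tightest gap. It is stiff (about 0.2 Nm) and stays where it is left
- eccentric_grip (a point): centre of the bolt's dark steel bar head, on the bolt's axis, 98 mm to the loader's +y side, 57 mm above the bench. The head is a bar 48 mm long, 12 mm thick, 30 mm high (15 mm above and below this point); this point's x axis lies along the bar and turns with it. The adjuster's frame beneath stands up to 30 mm above the bench
- gauge: stepped steel gauge, 14 mm thick, 300 g. Origin: centre of the underside, in the plane of the step. Nose (x 0 to 30 mm) 91.5 mm wide, front corners bevelled; rear (x -30 to 0) 95.5 mm wide: its shoulder at x = 0 butts on the guides' front ends when the nose is in. Black upright grip: bar along x in the middle, 44 mm long, 14 mm thick, from 14 to 54 mm above the underside
- gauge_pad: black rubber pad for the gauge, 85 (x) x 125 (y) mm, 3 mm thick, fixed to the bench, origin at the centre of its underside; the gauge starts on it
- tray_a: grey plastic stack-nest slide tray, 110 (x) x 90 (y) x 45 mm high, 140 g; may be absent. Origin: centre of its underside, level with the feet's bottoms. Floor top 14 mm up. Lift it by its carrying rib: along x in the middle, 12 mm thick, 94 mm long, up to 44 mm; 35 mm wide pocket on each side, with a fixed glass slide; side walls 34 mm high, 8 mm thick end walls 45 mm. Feet: see tray_b
- tray_b: tray like tray_a; may be absent. All trays have 10 mm high feet under the end walls: one, 24 mm wide, in the middle of the +x end; two, 18 mm wide, 26 mm off the middle, at the -x end. The end walls' top edges have matching 12 mm deep notches: one 30 mm wide notch in the middle of the +x end, two 24 mm notches at the -x end. What that does: see tray_c
- tray_c: tray like tray_a; may be absent. Turned end for end to the tray below, a tray's feet stand on that tray's end walls and its origin is 45 mm above the other's (stacked, right). Facing the same way, its feet sink into the notches and it is only 35 mm above (nested, wrong)
- tray_d: tray like tray_a; may be absent
- mouse: black computer mouse, 84 x 56 mm, 32 mm high, origin at the centre of its underside; not to be disturbed
- slide_box: yellow box 75 x 100 x 35 mm, origin at the centre of its underside; not to be disturbed
- pen_pot: black cup, 72 mm across and 80 mm high, origin at the centre of its underside; not to be disturbed

How it is judged (in metres and radians):
On the way, in this order (a step that is already met when the one before it is completed fails the run):
1. the gauge's nose is between the guides on the bed, shoulder at their front ends, with the gap set between the gauge's two widths (value of joint guide between 0.007 and 0.0118 m and x of gauge in the frame of loader between -0.058 and -0.038 m and y of gauge in the frame of loader between -0.005 and 0.015 m and z of gauge in the frame of loader below 0.024 m and angle between gauge's own z axis and vertical below 0.1 rad and angle between the x axis of gauge and the x axis of loader, either way round below 0.1 rad), for 0.3 s.
2. the gauge is back flat on its pad, let go (horizontal distance between gauge and gauge_pad below 0.03 m and height (world z) of gauge below 0.01 m and angle between gauge's own z axis and vertical below 0.1 rad and linear speed of gauge below 0.02 m/s and contact force between the fingers and gauge below 0.1 N), for 0.3 s.
At the end, for the whole second after the job is handed in: Guide reading 7.0 to 11.8 mm; gauge flat within 30 mm of its pad's centre; every tray present in one pile on the loader, level (0.08 rad), along the channel (0.12 rad), within 15 mm of the patch lengthwise, at full stacking heights (12 mm plus multiples of 45 mm, +-4 mm): none nested (value of joint guide between 0.007 and 0.0118 m and horizontal distance between gauge and gauge_pad below 0.03 m and height (world z) of gauge below 0.01 m and angle between gauge's own z axis and vertical below 0.1 rad and x of tray_a in the frame of loader between -0.015 and 0.015 m and y of tray_a in the frame of loader between -0.01 and 0.022 m and angle between each of tray_a, tray_b, tray_c, tray_d's own z axis and vertical below 0.08 rad and angle between the x axis of each of tray_a, tray_b, tray_c, tray_d and the x axis of loader, either way round below 0.12 rad and linear speed of each of tray_a, tray_b, tray_c, tray_d below 0.02 m/s and (z of tray_a in the frame of loader between 0.008 and 0.0165 m or z of tray_a in the frame of loader between 0.053 and 0.0615 m or z of tray_a in the frame of loader between 0.098 and 0.1065 m or z of tray_a in the frame of loader between 0.143 and 0.1515 m) and x of tray_b in the frame of loader between -0.015 and 0.015 m and y of tray_b in the frame of loader between -0.01 and 0.022 m and (z of tray_b in the frame of loader between 0.008 and 0.0165 m or z of tray_b in the frame of loader between 0.053 and 0.0615 m or z of tray_b in the frame of loader between 0.098 and 0.1065 m or z of tray_b in the frame of loader between 0.143 and 0.1515 m) and x of tray_c in the frame of loader between -0.015 and 0.015 m and y of tray_c in the frame of loader between -0.01 and 0.022 m and (z of tray_c in the frame of loader between 0.008 and 0.0165 m or z of tray_c in the frame of loader between 0.053 and 0.0615 m or z of tray_c in the frame of loader between 0.098 and 0.1065 m or z of tray_c in the frame of loader between 0.143 and 0.1515 m) and x of tray_d in the frame of loader between -0.015 and 0.015 m and y of tray_d in the frame of loader between -0.01 and 0.022 m and (z of tray_d in the frame of loader between 0.008 and 0.0165 m or z of tray_d in the frame of loader between 0.053 and 0.0615 m or z of tray_d in the frame of loader between 0.098 and 0.1065 m or z of tray_d in the frame of loader between 0.143 and 0.1515 m)); the robot touches nothing.
It fails at once if the mouse is moved more than 3 cm (distance of mouse from where it was at the start of the episode above 0.03 m).
It fails at once if the slide box is moved more than 3 cm (distance of slide_box from where it was at the start of the episode above 0.03 m).
It fails at once if the pen pot is moved more than 3 cm (distance of pen_pot from where it was at the start of the episode above 0.03 m).
It fails at once if the gauge, at or between the guides, is forced with more than 50 N (contact force between gauge and loader above 50 N and x of gauge in the frame of loader above -0.08 m).
Of tray_a, tray_b, tray_c, tray_d only 3 to 4 are there at a start; the rules pass over those that are not, and their reading is None.
At some moment in a run one of gauge, tray_a, tray_b, tray_c, tray_d may be knocked a few centimetres aside while the robot is not near it.
Once in a run the grip may slacken for a moment while it holds something.
It also fails if it takes over 210 s, if anything falls off the work surface, if the arm or the gripper's body presses on something with over 40 N, if the wrist force passes 120 N, or if a joint passes its speed limit or range.

## Robot

A 6-joint arm with a two-finger parallel gripper is mounted at the origin on the work surface. World frame = base frame: x ahead of the robot, y to its left, z up, the work surface at z = 0. Lengths are in m, angles in degrees, forces in N, time in s.
With the tool pointing down it reaches from about 0.3 to 0.75 m from the base axis. Payload 8.5 kg.
Tool frame: the origin (TCP) lies between the finger pads; the fingertips stand 22 mm ahead of it and the grasp point (between the pads) lies 3 mm ahead of it (env.nose_length is the distance from the TCP to the fingertips, in m); z points along the fingers, x is the direction in which the jaws open and shut, and the axes are right-handed (so a half turn about z gives the same grasp; the last joint's range is limited). The gripper opens to 85 mm and grips with 20 to 120 N. Pads are 22 mm wide; open, the fingers measure 114 mm over their backs; the gripper's body (76 mm by 85 mm) begins 54 mm behind the grasp point. The pads swing forward as they close: fully open they stand 13 mm farther back than shut.
Start: joints at [-77.596, 21.807, 74.336, -0, 83.858, -12.336], TCP at [0.23, -0.5, 0.253] pointing down, gripper open.
Joint ranges: [-178.18, 178.18], [-50.72, 133.34], [12.68, 142.11], [-81.47, 261.47], [9.98, 163.14], [-165.26, 165.26]. Speed limits (degrees/s): [136.94, 136.94, 180, 180, 180, 180].

## Interface

Orientations are given as a 3x3 rotation matrix whose columns are the frame's x, y, z axes.
In Python, from rig import env gives the robot as it stands.
- The arm moves only by the tool arm_command, never from a script. Its argument "steps" is a list of rows, each an object with "delta_pos": the shift along the world's x, y, z in mm, a list of three; "dr": the turn, a rotation vector about the world's x, y, z in degrees, a list of three. In form: [{"delta_pos": [dx, dy, dz], "dr": [wx, wy, wz]}, ...]. A call has 1 to 20 rows; each row shifts and turns the commanded pose from where the row before left it; what a row does not reach is not made up. A row lasts 1/10 s, in which the tool goes at most 50 mm and 8.59 degrees, less where a joint would pass 70% of its speed; a pose out of reach is approached as far as the arm can. A call with a gripper value outside its range is refused whole. "grip" is the opening, from 0 (shut) to 1 (fully open), set as the call begins (left out, the last holds). The fingers move at their own pace and stop on an object; "squeeze" is the grip in N (left out, the last holds). Time passes only in rows, so rows that do not move let the fingers close. It gives the time, the measured TCP pose, the force and the opening at its end, in the units of the state.
- env.observe(): the state, without advancing time (a new reading comes with each control period).
- env.get_image(name): name is "scene" or "top" or "wrist"; returns the picture (400x640x3 uint8, blue, green, red); there is no depth.
- env.get_calibration(name): a dict with "fx", "fy", "cx", "cy" (pixels), "k1" (the pictures are not rectified: a ray, as slopes to the right and down, at radius r is drawn at 1 + k1 r^2 times it, then the intrinsics apply), "view" (4x4, takes a point from world to camera coordinates). Camera axes: x right, y up, looking along -z (the intrinsics and any distortion apply to the point x, -y, -z); pixel columns grow to the right and rows downward; lengths in m; the calibration is good to about 2 mm. A picture is of the moment at which its call begins: read the wrist's pose just before it. get_calibration takes no time and is no camera call; for the wrist camera it gives the pose at the moment of the call.
- env.close_job(): hands the job in, once; it reports no verdict.
The state is a dict: "time_s": time; "q": joint angles; "qvel": joint speeds; "joint_efforts": joint torques, N m; "position": TCP position; "tool_rot": TCP orientation; "ft_force": force on the tool from outside, world axes, zero at the start; "wrist_torque": the same for the moment, N m; "grip_width": finger opening in m.
Only numpy, scipy, OpenCV 4.12 (cv2) and the standard library are available. Lean on these libraries where they do the work, as an engineer would, in place of code of your own. Each camera call takes 0.05 s, during which the arm holds its last target. There are 200 camera calls.

## Working session

There is one attempt and no reset: what is moved stays moved. The work goes in short steps, Python scripts to look and compute and a tool call to move; the robot and the scene stay as the last step left them, time stands still between calls to the robot, and variables do not carry over. Pictures are saved under pics/ and viewed, about 12 in all and at most 16, crops included, and the job is handed in when it is done.

Besides the shell and the picture viewer there is one more tool, called after ">>>" by a JSON object that holds its "fn" and its "kwargs", one argument or row to a line. arm_command: Moves the arm, as the interface text tells. Its arguments: {"type":"object","properties":{"steps":{"type":"array"},"grip":{"type":"number"},"squeeze":{"type":"number"}},"required":["steps"]}

```bash
ls; mkdir -p pics; cat > h.py <<'E'
import numpy as np, cv2
from rig import env
def snap(cam,name,crop=None,scale=1):
    cal=env.get_calibration(cam); im=np.array(env.get_image(cam))
    np.savez('pics/'+name+'.npz',im=im,view=cal['view'],K=[cal[k] for k in('fx','fy','cx','cy','k1')])
    save(name,im,crop,scale)
def save(name,im,crop=None,scale=1,out=None):
    if crop: im=im[crop[1]:crop[3],crop[0]:crop[2]]
    cv2.imwrite('pics/'+(out or name)+'.png',cv2.resize(im,None,fx=scale,fy=scale,interpolation=cv2.INTER_CUBIC))
def load(name):
    d=np.load('pics/'+name+'.npz'); return d['im'],np.array(d['view']),d['K']
def ray(name,u,v):
    _,V,(fx,fy,cx,cy,k1)=load(name)
    xd,yd=(u-cx)/fx,(v-cy)/fy; x,y=xd,yd
    for _ in range(20):
        r2=x*x+y*y; x,y=xd/(1+k1*r2),yd/(1+k1*r2)
    R=V[:3,:3]; o=-R.T@V[:3,3]
    return o,R.T@np.array([x,-y,-1])
def at(name,u,v,z):
    o,d=ray(name,u,v); return o+d*(z-o[2])/d[2]
def proj(name,P):
    _,V,(fx,fy,cx,cy,k1)=load(name)
    P=np.atleast_2d(P); c=P@V[:3,:3].T+V[:3,3]
    x,y=c[:,0]/-c[:,2],-c[:,1]/-c[:,2]; s=1+k1*(x*x+y*y)
    return np.c_[fx*x*s+cx,fy*y*s+cy]
E
python3 - <<'E'
from h import *
snap('top','top0',scale=1.25); snap('scene','scene0',scale=1.25)
for c in('top','scene','wrist'):
    k=env.get_calibration(c); V=np.array(k['view']); print(c,k['fx'],k['cx'],k['cy'],k['k1'],-V[:3,:3].T@V[:3,3])
    print(V[:3,:3].round(3))
print(env.observe())
E
```

```text
pics
top 456.1415389227736 326.1987486221951 195.88190866511567 -0.09896209836900274 [0.4748538  0.00629621 1.31051049]
[[ 0.02  -1.     0.005]
 [ 0.996  0.02   0.085]
 [-0.085  0.003  0.996]]
scene 446.2688993702968 327.67080694705385 202.73554791544709 -0.10169335455367609 [0.91503074 0.61952856 0.76836071]
[[-0.871  0.491  0.012]
 [-0.336 -0.615  0.713]
 [ 0.357  0.617  0.701]]
wrist 307.5009464091469 321.3463507286936 199.52341941816275 -0.04169542491938503 [ 0.29177159 -0.47120659  0.37325515]
[[ 0.419 -0.908 -0.   ]
 [ 0.874  0.404 -0.27 ]
 [ 0.245  0.113  0.963]]
{'time_s': 0.1, 'q': array([-7.75977464e+01,  2.18367022e+01,  7.43763735e+01,  1.15564935e-03,
        8.38591759e+01, -1.23347889e+01]), 'qvel': array([ 0.11122918, -0.06009974, -0.04124968, -0.04526335, -0.1225671 ,
       -0.03926818]), 'joint_efforts': array([ 4.85466822e-03, -4.49220943e+01, -2.31656080e+01, -1.09020314e-04,
        3.63465362e-03, -2.07789020e-05]), 'position': array([ 0.2301125 , -0.49930607,  0.25280128]), 'tool_rot': array([[ 4.18452224e-01, -9.08238775e-01, -2.51249727e-04],
       [-9.08237980e-01, -4.18452200e-01,  1.23590840e-03],
       [-1.22763593e-03, -2.88974075e-04, -9.99999205e-01]]), 'ft_force': array([ 0.37246093, -0.35555777, -0.08971118]), 'wrist_torque': array([ 0.00029499, -0.00073106, -0.03330564]), 'grip_width': 0.08566266464785041}
```

View pics/top0.png

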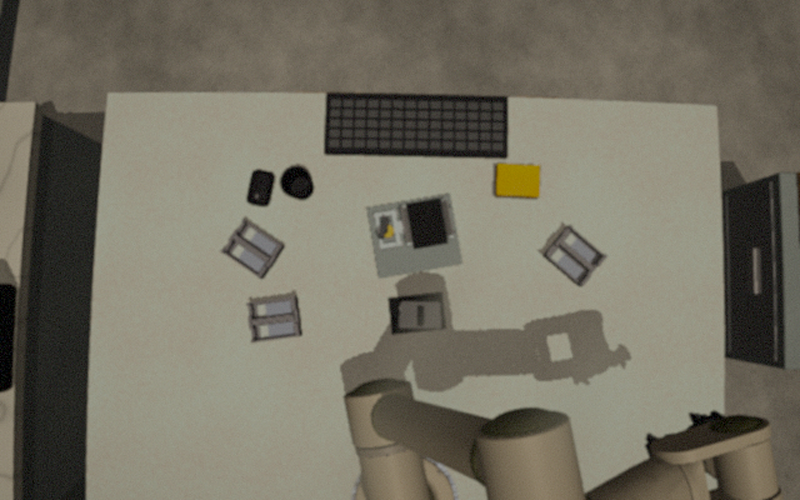

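View pics/scene0.png

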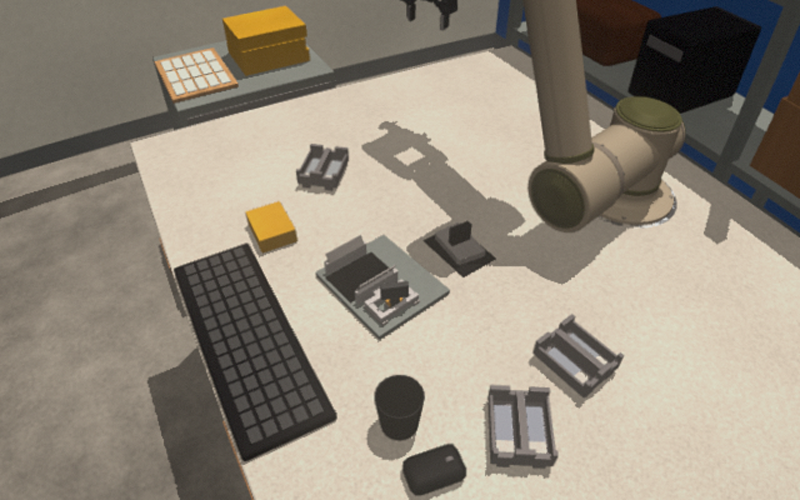

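```bash
python3 - <<'E'
from h import *
im,_,_=load('top0')
def c(x,y,w,h,s): return cv2.resize(im[y:y+h,x:x+w],None,fx=s,fy=s,interpolation=cv2.INTER_CUBIC)
A=c(285,150,90,120,5)      # 450x600
B=c(172,170,70,60,5) #350x300 
C=c(172,230,70,50,5) #350x250
out=np.zeros((600,800,3),np.uint8); out[:,:450]=A; out[:300,450:]=B; out[300:550,450:]=C
cv2.imwrite('pics/comp1.png',out)
cv2.imwrite('pics/comp2.png',c(425,170,70,65,6))
E
```

```text
(no output)
```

View pics/comp1.png

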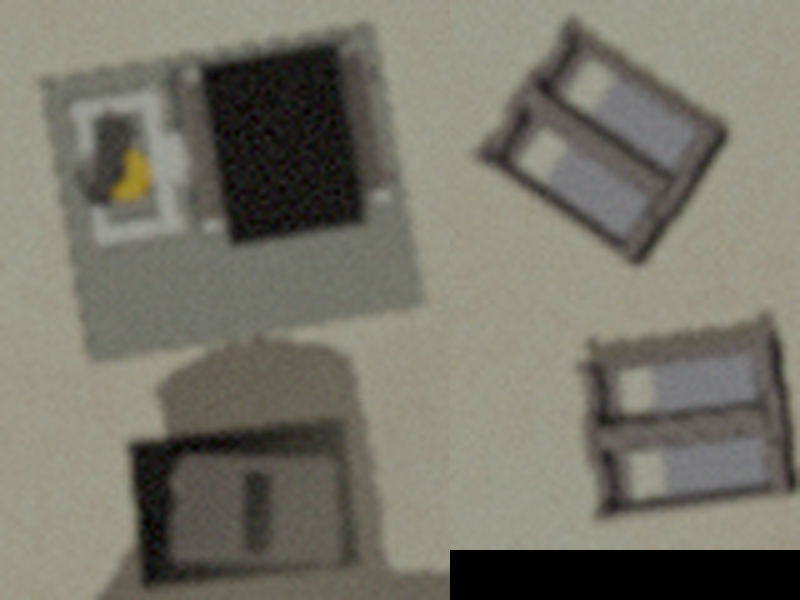

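```bash
python3 - <<'E'
from h import *
f=lambda x,y,z:at('top0',x/5+285,y/5+150,z)[:2]
W=np.array([f(*p,.012) for p in[(40,78),(372,22),(425,302),(90,360)]]); L=np.array([(60,130),(60,-65),(-105,-65),(-105,130)])/1e3
def fit(L,W):
    lc,wc=L.mean(0),W.mean(0); U,S,Vt=np.linalg.svd((L-lc).T@(W-wc)); R=Vt.T@np.diag([1,np.sign(np.linalg.det(Vt.T@U.T))])@U.T
    return R,wc-R@lc
R,t=fit(L,W); print('bed',W*1e3,'\n',np.degrees(np.arctan2(R[1,0],R[0,0])),t*1e3,(L@R.T+t-W)*1e3)
pt=f(108,155,.072); print('bolt top approx',pt*1e3, 'exp',(R@[0,.098]+t)*1e3)
P=[f(*p,.003) for p in[(132,443),(345,420),(355,565),(147,585)]]; print('pad',np.array(P)*1e3)
print('gaugegrip top ends',f(258,475,.057)*1e3,f(256,548,.057)*1e3)
print('gauge corners',np.array([f(*p,.017) for p in[(172,458),(340,452),(340,562),(172,562)]])*1e3)
g=lambda x,y,z:at('top0',(x-450)/5+172,y/5+170,z)[:2]*1e3
print('t1 corners',[g(*p,.045) for p in[(572,22),(725,130),(638,260),(487,152)]],'rib',g(540,92,.044),g(668,180,.044))
print('t2 corners',[g(*p,.045) for p in[(590,345),(770,318),(793,490),(602,515)]])
k=lambda x,y,z:at('top0',x/6+425,y/6+170,z)[:2]*1e3
print('t3 centre approx',at('top0',573/1.25,255/1.25,.045)[:2]*1e3)
E
```

```text
bed [[ 671.10082663   99.70068365]
 [ 707.65659118  -90.82866482]
 [ 546.62072219 -123.25027622]
 [ 509.79240342   67.0278517 ]] 
 11.120305815401453 [637.13845038 -39.38782464] [[-0.16197855  0.04284373]
 [ 0.89185383 -0.76656032]
 [ 0.02570144 -0.16845402]
 [-0.75557671  0.8921706 ]]
bolt top approx [620.27332286  57.06997498] exp [618.23721705  56.77216381]
pad [[463.13892905  42.34726295]
 [478.63469612 -79.16371351]
 [396.24989988 -86.19022344]
 [382.67326289  32.05602504]]
gaugegrip top ends [447.52588538 -28.4640267 ] [407.74993789 -28.10457501]
gauge corners [[455.27070006  19.18305411]
 [460.48622627 -75.70336766]
 [398.62486191 -76.70843606]
 [396.83488163  17.97241694]]
t1 corners [array([636.15873902, 369.23394644]), array([576.91656136, 279.81438547]), array([503.24906437, 326.05665157]), array([561.79538926, 414.41703939])] rib [596.30834391 385.9755547 ] [548.31355455 311.11522989]
t2 corners [array([455.36888259, 351.32058195]), array([472.76049333, 250.81415137]), array([378.23428957, 235.0086302 ]), array([361.59432761, 341.20412821])]
t3 centre approx [ 567.47616277 -368.9433978 ]
```

View pics/comp2.png

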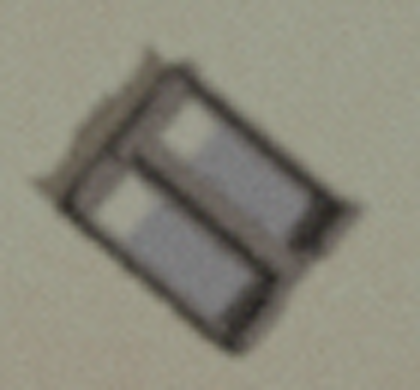

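>>> {"fn": "arm_command", "kwargs": {
  "steps": [
    {"delta_pos": [22, 30.5, 0], "dr": [0, 0, 8.58]},
    {"delta_pos": [22, 30.5, 0], "dr": [0, 0, 8.58]},
    {"delta_pos": [22, 30.5, 0], "dr": [0, 0, 8.58]},
    {"delta_pos": [22, 30.5, 0], "dr": [0, 0, 8.58]},
    {"delta_pos": [22, 30.5, 0], "dr": [0, 0, 8.58]},
    {"delta_pos": [22, 30.5, 0], "dr": [0, 0, 8.58]},
    {"delta_pos": [22, 30.5, 0], "dr": [0, 0, 8.58]},
    {"delta_pos": [22, 30.5, 0], "dr": [0, 0, 8.58]},
    {"delta_pos": [22, 30.5, 0], "dr": [0, 0, 8.58]},
    {"delta_pos": [22, 30.5, 0], "dr": [0, 0, 8.58]},
    {"delta_pos": [22, 30.5, 0], "dr": [0, 0, 8.58]},
    {"delta_pos": [22, 30.5, 0], "dr": [0, 0, 8.58]},
    {"delta_pos": [22, 30.5, 0], "dr": [0, 0, 8.58]},
    {"delta_pos": [22, 30.5, 0], "dr": [0, 0, 8.58]},
    {"delta_pos": [22, 30.5, 0], "dr": [0, 0, 8.58]},
    {"delta_pos": [22, 30.5, 0], "dr": [0, 0, 8.58]},
    {"delta_pos": [18, 32, 0], "dr": [0, 0, 8.58]},
    {"delta_pos": [0, 0, 0], "dr": [0, 0, 0]},
    {"delta_pos": [0, 0, 0], "dr": [0, 0, 0]}
  ],
  "grip": 0.4
}}

```text
time_s: 2.0
position: [0.6001, 0.021, 0.2527]
tool_rot: [[0.163, 0.987, -0.001], [0.987, -0.163, -0.0], [-0.0, -0.001, -1.0]]
ft_force: [-1.4, 0.1, 0.5]
grip_width: 0.0344
```

```bash
python3 - <<'E'
from h import *
o=env.observe(); print(o['time_s'],o['position'],o['tool_rot'].round(3),o['q'].round(1),o['grip_width'])
snap('wrist','w1',scale=1.25); snap('top','top1',scale=1)
E
```

```text
2.0 [0.60006939 0.02095815 0.25267704] [[ 0.163  0.987 -0.001]
 [ 0.987 -0.163 -0.   ]
 [-0.    -0.001 -1.   ]] [ -9.3  27.   65.9  -0.   87.2 -89.9] 0.03441726749964789
```

View pics/w1.png

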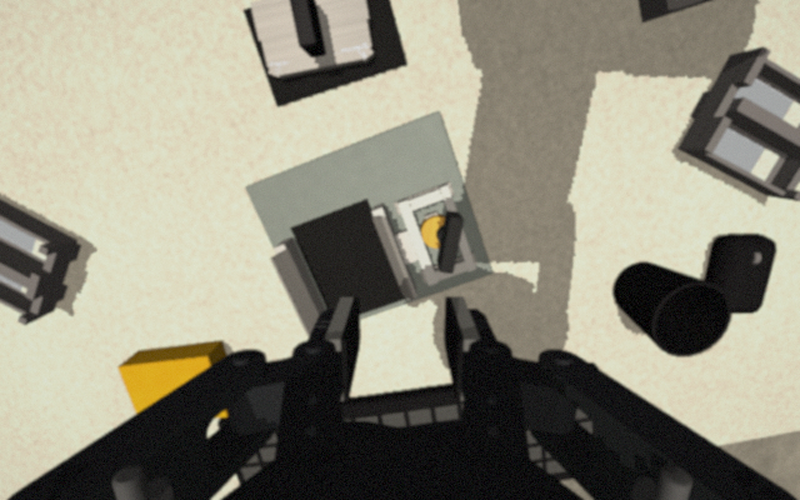

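```bash
python3 - <<'E'
from h import *
im,_,_=load('w1')
def c(x,y,w,h,s): return cv2.resize(im[y:y+h,x:x+w],None,fx=s,fy=s,interpolation=cv2.INTER_CUBIC)
out=np.zeros((600,800,3),np.uint8); out[:,:]=0
A=c(205,95,200,150,4); cv2.imwrite('pics/w1a.png',A)   # 800x600
E
```

```text
(no output)
```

View pics/w1a.png

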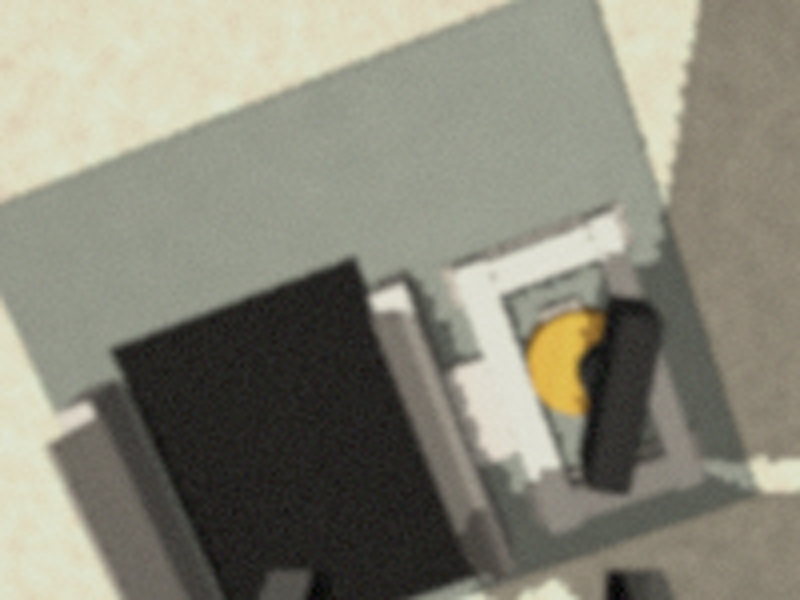

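```bash
cat >> h.py <<'E'
Lyaw=np.radians(11.1); Lt=np.array([.6371,-.0394])
def toL(p): 
    c,s=np.cos(Lyaw),np.sin(Lyaw); d=np.asarray(p)[:2]-Lt; return np.array([c*d[0]+s*d[1],-s*d[0]+c*d[1]])
def fromL(x,y):
    c,s=np.cos(Lyaw),np.sin(Lyaw); return Lt+[c*x-s*y,s*x+c*y]
E
python3 - <<'E'
from h import *
f=lambda x,y,z:at('w1',x/4+205,y/4+95,z)[:2]
for n,p in dict(TL=(612,298),TR=(662,310),BR=(628,492),BL=(585,485)).items():
    w=f(*p,.072); print(n,w*1e3,toL(w)*1e3)
a=f(637,304,.072); b=f(607,489,.072); print('bar ang',np.degrees(np.arctan2(*(b-a)[::-1])),np.linalg.norm(a-b),(a+b)/2)
for n,p,z in [('patchL',(113,350),.012),('patchR',(355,260),.012),('bedcorner -x+y',(598,0),.012),('bed -x -y',(0,203),.012),('fix front inner bottom',(122,380),.04),('mov front',(372,300),.012),('mov front',(372,300),.04),('mov frontR',(408,282),.04)]:
    print(n,toL(f(*p,z))*1e3)
E
```

```text
TL [590.57218944  58.56086498] [-26.79778081 105.08590375]
TR [595.56667854  70.4385531 ] [-19.61000942 115.7798431 ]
BR [641.57161544  56.00237475] [22.75501623 92.75676627]
BL [637.86804983  45.27461689] [17.05540543 82.94271392]
bar ang -16.367388228924597 0.04878500406557501 [0.61647008 0.05761629]
patchL [-51.92448013 -37.75425845]
patchR [-51.54943589  40.75701807]
bedcorner -x+y [-95.72869528 131.55087896]
bed -x -y [-103.74868549  -50.5466827 ]
fix front inner bottom [-46.10482966 -29.08940023]
mov front [-38.70183453  41.06459442]
mov front [-42.61187547  44.85731433]
mov frontR [-43.79872662  55.89953029]
```

>>> {"fn": "arm_command", "kwargs": {
  "steps": [
    {"delta_pos": [8, 18, -35], "dr": [0, 0, -7]},
    {"delta_pos": [9, 18, -35], "dr": [0, 0, 0]},
    {"delta_pos": [0, 0, -40], "dr": [0, 0, 0]},
    {"delta_pos": [0, 0, -40], "dr": [0, 0, 0]},
    {"delta_pos": [0, 0, -22], "dr": [0, 0, 0]},
    {"delta_pos": [0, 0, -11], "dr": [0, 0, 0]},
    {"delta_pos": [0, 0, -9], "dr": [0, 0, 0]},
    {"delta_pos": [0, 0, 0], "dr": [0, 0, 0]}
  ]
}}

```text
time_s: 2.9
position: [0.6172, 0.056, 0.0613]
tool_rot: [[0.283, 0.959, -0.0], [0.959, -0.283, -0.0], [-0.0, -0.0, -1.0]]
ft_force: [0.2, -0.1, 0.5]
grip_width: 0.034
```

>>> {"fn": "arm_command", "kwargs": {
  "steps": [
    {"delta_pos": [0, 0, 0], "dr": [0, 0, 0]},
    {"delta_pos": [0, 0, 0], "dr": [0, 0, 0]},
    {"delta_pos": [0, 0, 0], "dr": [0, 0, 0]},
    {"delta_pos": [0, 0, 0], "dr": [0, 0, 0]},
    {"delta_pos": [0, 0, 0], "dr": [0, 0, 0]},
    {"delta_pos": [0, 0, 0], "dr": [0, 0, 0]}
  ],
  "grip": 0.0,
  "squeeze": 50
}}

```text
time_s: 3.5
position: [0.6183, 0.0583, 0.0629]
tool_rot: [[0.282, 0.959, 0.004], [0.959, -0.282, 0.003], [0.004, 0.003, -1.0]]
ft_force: [3.8, 9.9, -0.6]
grip_width: 0.0132
```

>>> {"fn": "arm_command", "kwargs": {
  "steps": [
    {"delta_pos": [1, 2, 0], "dr": [0, 0, 0]},
    {"delta_pos": [0, 0, 0], "dr": [0, 0, -5]},
    {"delta_pos": [0, 0, 0], "dr": [0, 0, -5]},
    {"delta_pos": [0, 0, 0], "dr": [0, 0, -5]},
    {"delta_pos": [0, 0, 0], "dr": [0, 0, -5]},
    {"delta_pos": [0, 0, 0], "dr": [0, 0, -5]},
    {"delta_pos": [0, 0, 0], "dr": [0, 0, -5]},
    {"delta_pos": [0, 0, 0], "dr": [0, 0, -5]},
    {"delta_pos": [0, 0, 0], "dr": [0, 0, -5]},
    {"delta_pos": [0, 0, 0], "dr": [0, 0, -5]},
    {"delta_pos": [0, 0, 0], "dr": [0, 0, -5]},
    {"delta_pos": [0, 0, 0], "dr": [0, 0, -5]},
    {"delta_pos": [0, 0, 0], "dr": [0, 0, -5]},
    {"delta_pos": [0, 0, 0], "dr": [0, 0, -5]},
    {"delta_pos": [0, 0, 0], "dr": [0, 0, -5]},
    {"delta_pos": [0, 0, 0], "dr": [0, 0, -4]},
    {"delta_pos": [0, 0, 0], "dr": [0, 0, 0]},
    {"delta_pos": [0, 0, 0], "dr": [0, 0, 0]}
  ]
}}

```text
time_s: 5.3
position: [0.619, 0.059, 0.0628]
tool_rot: [[1.0, -0.005, 0.003], [-0.005, -1.0, 0.001], [0.003, -0.001, -1.0]]
ft_force: [0.7, 4.8, 6.2]
grip_width: 0.0137
```

>>> {"fn": "arm_command", "kwargs": {
  "steps": [
    {"delta_pos": [0, 0, 0], "dr": [0, 0, 0]},
    {"delta_pos": [0, 0, 0], "dr": [0, 0, 0]},
    {"delta_pos": [0, 0, 0], "dr": [0, 0, 0]},
    {"delta_pos": [0, 0, 20], "dr": [0, 0, 0]},
    {"delta_pos": [0, 0, 40], "dr": [0, 0, 0]},
    {"delta_pos": [-10, -7, 40], "dr": [0, 0, 8.2]},
    {"delta_pos": [-11, -7, 40], "dr": [0, 0, 8.2]},
    {"delta_pos": [-11, -7, 40], "dr": [0, 0, 8.2]},
    {"delta_pos": [-11, -7, 10], "dr": [0, 0, 8.2]},
    {"delta_pos": [-11, -7, 0], "dr": [0, 0, 8.2]},
    {"delta_pos": [-11, -7, 0], "dr": [0, 0, 8.2]},
    {"delta_pos": [-11, -7, 0], "dr": [0, 0, 8.2]},
    {"delta_pos": [-11, -7, 0], "dr": [0, 0, 8.2]},
    {"delta_pos": [-11, -7, 0], "dr": [0, 0, 8.2]},
    {"delta_pos": [-11, -7, 0], "dr": [0, 0, 8.2]},
    {"delta_pos": [-10, -9, 0], "dr": [0, 0, 8.2]},
    {"delta_pos": [0, 0, 0], "dr": [0, 0, 0]},
    {"delta_pos": [0, 0, 0], "dr": [0, 0, 0]}
  ],
  "grip": 0.4
}}

```text
time_s: 7.1
position: [0.4993, -0.0206, 0.2514]
tool_rot: [[0.008, 1.0, 0.0], [1.0, -0.008, -0.0], [-0.0, 0.0, -1.0]]
ft_force: [-0.1, -0.4, -1.0]
grip_width: 0.0343
```

```bash
python3 - <<'E'
from h import *
o=env.observe(); print(o['time_s'],o['position'],o['tool_rot'].round(3),o['q'].round(1),o['grip_width'])
snap('wrist','w2',crop=(170,40,490,280),scale=2.5); snap('top','top2'); snap('scene','scene2')
E
```

```text
7.1 [ 0.49932612 -0.02058267  0.25141859] [[ 0.008  1.     0.   ]
 [ 1.    -0.008 -0.   ]
 [-0.     0.    -1.   ]] [ -16.    16.8   82.3   -0.    80.9 -105.5] 0.0343087457872106
```

View pics/w2.png

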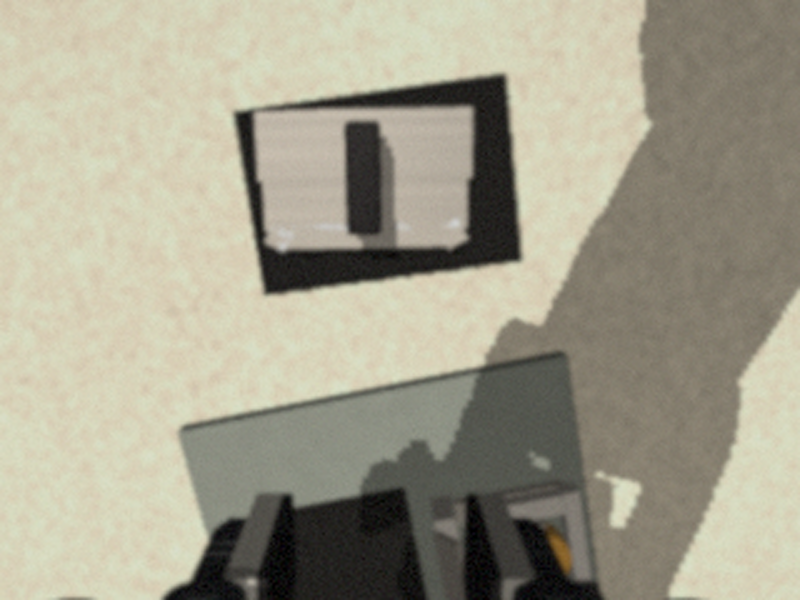

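```bash
python3 - <<'E'
from h import *
f=lambda x,y,z:at('w2',x/2.5+170,y/2.5+40,z)[:2]
s=[f(258,181,.017),f(470,181,.017)]; print('step',np.array(s)*1e3,np.linalg.norm(s[0]-s[1]))
n=[f(264,232,.017),f(468,232,.017)]; print('nose',np.array(n)*1e3)
r=[f(253,110,.017),f(474,106,.017)]; print('rear',np.array(r)*1e3)
fr=[f(285,249,.017),f(450,249,.017)]; print('front',np.array(fr)*1e3)
g=[f(362,122,.057),f(363,234,.057)]; print('grip',np.array(g)*1e3)
P=np.array([f(*p,.003) for p in[(236,112),(505,75),(520,259),(267,293)]]); print('pad',P*1e3,P.mean(0))
d=P[1]-P[0]; print('pad yaw',np.degrees(np.arctan2(d[1],d[0]))-90)
B=[f(182,428,.012),f(566,353,.012),f(405,488,.012)]
for b in B: print('bed',b*1e3,toL(b)*1e3)
for z in(.012,.04): print('mov',toL(f(433,500,z))*1e3)
for nme in('top1','top2'):
    im,_,_=load(nme); save(nme,im,(290,150,375,235),4.5,out=nme+'c')
a=cv2.imread('pics/top1c.png');b=cv2.imread('pics/top2c.png');cv2.imwrite('pics/cmp.png',np.hstack([a,b]))
E
```

```text
step [[428.69028516 -74.45043424]
 [429.4147063   20.07156563]] 0.09452477583485704
nose [[451.07771239 -72.759955  ]
 [451.76649789  19.66681685]]
rear [[398.62295848 -75.281956  ]
 [397.72873655  21.13255108]]
front [[458.77663242 -63.51812037]
 [459.33042889  11.63290837]]
grip [[407.06828591 -26.92149352]
 [449.89101179 -27.05294257]]
pad [[398.13160969 -85.22656158]
 [383.24638483  36.41941903]
 [465.32714953  46.27635148]
 [480.68735996 -74.68355394]] [ 0.43184813 -0.01930359]
pad yaw 6.9763234646951275
bed [ 545.6218891 -118.4077712] [-104.97753063  -59.91820047]
bed [509.17206189  68.57820725] [-104.74657039  130.58716086]
bed [578.01369728  -8.45817779] [-52.02397494  41.73839434]
mov [-42.80099526  54.3623341 ]
mov [-54.96264924  54.67826652]
```

View pics/cmp.png

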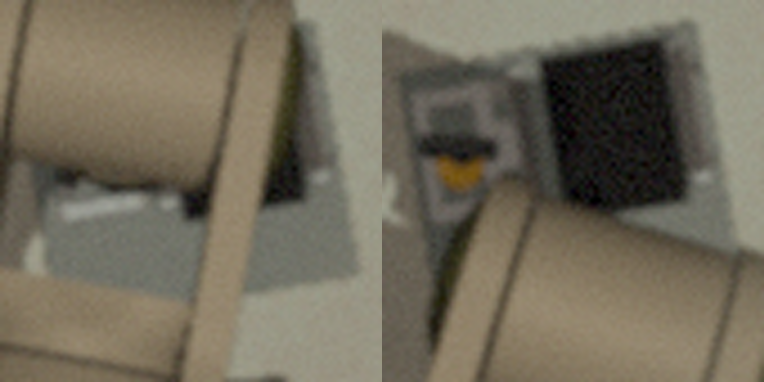

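>>> {"fn": "arm_command", "kwargs": {
  "steps": [
    {"delta_pos": [25, -3, 0], "dr": [0, 0, 4]},
    {"delta_pos": [25, -3, -20], "dr": [0, 0, 4]},
    {"delta_pos": [25, -3, -40], "dr": [0, 0, 3]},
    {"delta_pos": [25, -3, -40], "dr": [0, 0, 0]},
    {"delta_pos": [25, -4, -40], "dr": [0, 0, 0]},
    {"delta_pos": [0, 0, 0], "dr": [0, 0, 0]},
    {"delta_pos": [0, 0, 0], "dr": [0, 0, 0]}
  ]
}}

```text
time_s: 7.95
position: [0.6242, -0.0362, 0.1106]
tool_rot: [[-0.187, 0.982, -0.002], [0.982, 0.187, 0.0], [0.001, -0.002, -1.0]]
ft_force: [0.9, 0.0, -0.3]
grip_width: 0.0341
```

```bash
python3 - <<'E'
from h import *
o=env.observe(); print(o['time_s'],o['position'],o['tool_rot'].round(3))
snap('wrist','w3',crop=(190,60,450,255),scale=3)
E
```

```text
7.95 [ 0.62422845 -0.03616227  0.11063449] [[-0.187  0.982 -0.002]
 [ 0.982  0.187  0.   ]
 [ 0.001 -0.002 -1.   ]]
```

View pics/w3.png

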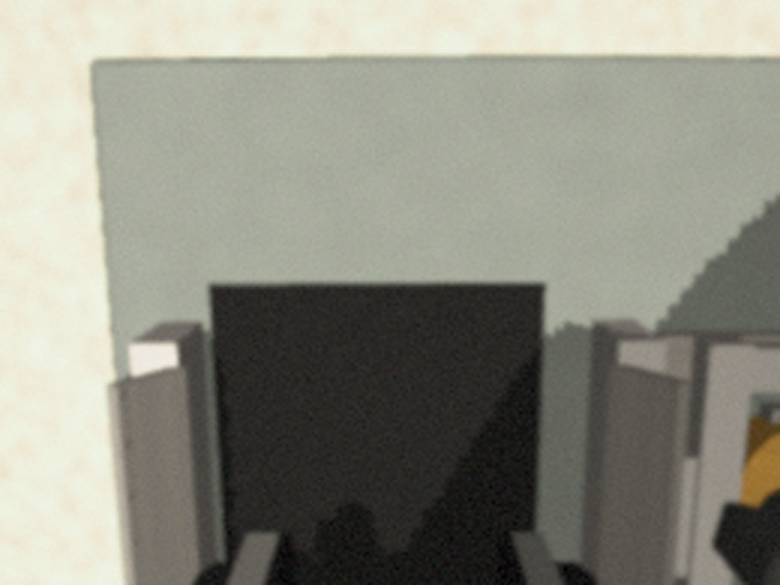

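```bash
python3 - <<'E'
from h import *
f=lambda x,y,z:toL(at('w3',x/3+190,y/3+60,z))*1e3
for n,p in dict(pL=(211,286),pR=(544,285),bL=(93,62),fix=(201,323),mov=(594,322),pL2=(225,520),pR2=(538,520)).items(): print(n,f(*p,.012).round(1))
im,_,_=load('w3')
g=cv2.cvtColor(im,cv2.COLOR_BGR2GRAY).astype(float)
for r in (168,169,170,171): print(r,g[r,248:266].round().astype(int),g[r,366:394].round().astype(int))
save('w3',im,(235,150,285,185),8,out='w3l'); save('w3',im,(365,150,415,185),8,out='w3r')
a=cv2.imread('pics/w3l.png');b=cv2.imread('pics/w3r.png');cv2.imwrite('pics/w3lr.png',np.hstack([a,b]))
E
```

```text
pL [-52.7 -38. ]
pR [-52.5  41.1]
bL [-103.3  -62. ]
fix [-43.8 -40.9]
mov [-43.6  53.5]
pL2 [  6.9 -37.9]
pR2 [ 7.3 41.9]
168 [112 112 111 110 111 108 101  95  94 126 154 151 107  59  40  38  35  41] [ 39  43  40  44  72 119 153 166 164 155 153 148 116 110 109 120 126 126
 138 149 141 121  96  84  89  92 100 104]
169 [107 108 107 105 103 102  91  76  87 114 143 140 101  59  46  36  43  34] [ 39  44  39  43  72 118 150 165 154 136 133 130 111  99 101 101 103 103
 113 118 117  99  79  72  74  74  83  90]
170 [108 108 108 109 106  91  79  73  76  92 119 117  98  57  44  42  44  39] [ 40  40  36  46  71 111 145 156 144 119 111 111 102 100  97 100 101  98
 100 100  95  80  70  72  70  69  77  85]
171 [107 110 104  98  90  81  72  69  69  82  95 100  92  63  43  42  40  41] [ 42  32  34  43  70 101 120 133 131 108  99  98 100  96  99  94  98  98
  98  97  91  82  71  68  63  71  72  76]
```

View pics/w3lr.png

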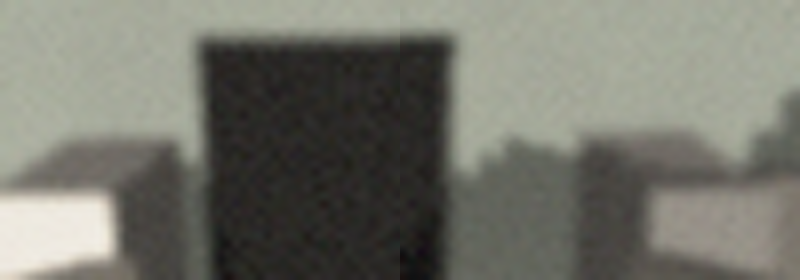

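>>> {"fn": "arm_command", "kwargs": {
  "steps": [
    {"delta_pos": [0, 0, 30], "dr": [0, 0, -3]},
    {"delta_pos": [-40, 2, 0], "dr": [0, 0, -4]},
    {"delta_pos": [-45, 2, 0], "dr": [0, 0, -4]},
    {"delta_pos": [-45, 2, 0], "dr": [0, 0, 0]},
    {"delta_pos": [-45, 2, 0], "dr": [0, 0, 0]},
    {"delta_pos": [-21, 1, -20], "dr": [0, 0, 0]},
    {"delta_pos": [0, 0, -40], "dr": [0, 0, 0]},
    {"delta_pos": [0, 0, -20], "dr": [0, 0, 0]},
    {"delta_pos": [0, 0, -10], "dr": [0, 0, 0]},
    {"delta_pos": [0, 0, -5], "dr": [0, 0, 0]},
    {"delta_pos": [0, 0, 0], "dr": [0, 0, 0]}
  ]
}}

```text
time_s: 9.1
position: [0.4285, -0.0275, 0.0474]
tool_rot: [[0.004, 1.0, 0.002], [1.0, -0.004, -0.001], [-0.001, 0.002, -1.0]]
ft_force: [0.1, 0.2, 0.0]
grip_width: 0.0343
```

>>> {"fn": "arm_command", "kwargs": {
  "steps": [
    {"delta_pos": [0, 0, 0], "dr": [0, 0, 0]},
    {"delta_pos": [0, 0, 0], "dr": [0, 0, 0]},
    {"delta_pos": [0, 0, 0], "dr": [0, 0, 0]},
    {"delta_pos": [0, 0, 0], "dr": [0, 0, 0]},
    {"delta_pos": [0, 0, 0], "dr": [0, 0, 0]}
  ],
  "grip": 0.0,
  "squeeze": 60
}}

```text
time_s: 9.6
position: [0.4287, -0.0276, 0.0476]
tool_rot: [[0.003, 1.0, 0.002], [1.0, -0.003, -0.001], [-0.001, 0.002, -1.0]]
ft_force: [-0.6, 0.5, 7.7]
grip_width: 0.0133
```

>>> {"fn": "arm_command", "kwargs": {
  "steps": [
    {"delta_pos": [0, 0, 15], "dr": [0, 0, 0]},
    {"delta_pos": [0, 0, 25], "dr": [0, 0, 0]},
    {"delta_pos": [31, -5.5, 0], "dr": [0, 0, 4]},
    {"delta_pos": [32, -5.5, 0], "dr": [0, 0, 4]},
    {"delta_pos": [32, -5.5, 0], "dr": [0, 0, 3.3]},
    {"delta_pos": [31, -5.5, 0], "dr": [0, 0, 0]},
    {"delta_pos": [0, 0, -15], "dr": [0, 0, 0]},
    {"delta_pos": [0, 0, 0], "dr": [0, 0, 0]}
  ]
}}

```text
time_s: 10.4
position: [0.5535, -0.0492, 0.0701]
tool_rot: [[-0.193, 0.981, -0.003], [0.981, 0.193, 0.001], [0.001, -0.003, -1.0]]
ft_force: [-0.5, -0.2, -1.9]
grip_width: 0.0134
```

```bash
python3 - <<'E'
from h import *
o=env.observe(); print(o['time_s'],o['position'],toL(o['position'])*1e3,o['tool_rot'].round(3),o['ft_force'],o['grip_width'])
snap('wrist','w4',crop=(170,60,490,300),scale=2.5)
E
```

```text
10.4 [ 0.55352111 -0.04924903  0.07014179] [-83.91150382   6.42598833] [[-0.193  0.981 -0.003]
 [ 0.981  0.193  0.001]
 [ 0.001 -0.003 -1.   ]] [-0.51990179 -0.15434169 -1.85061661] 0.013434491898770544
```

View pics/w4.png

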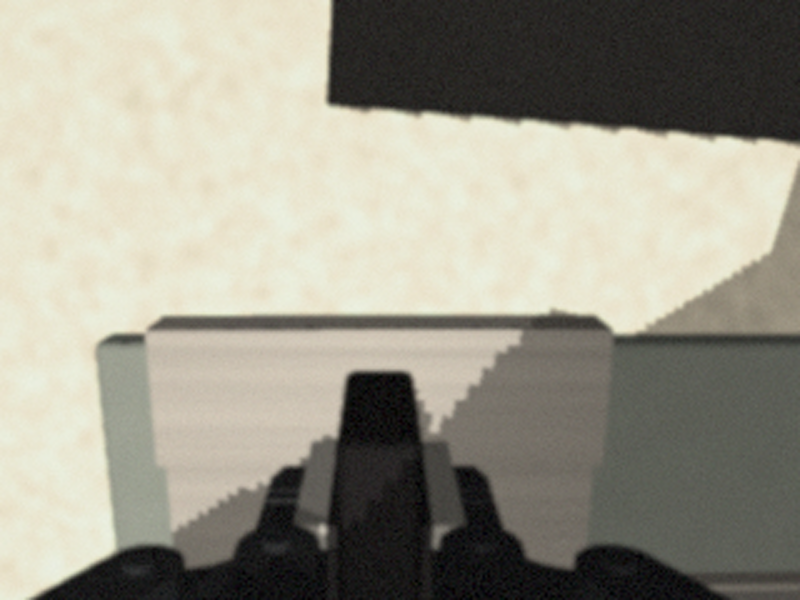

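>>> {"fn": "arm_command", "kwargs": {
  "steps": [
    {"delta_pos": [0, -0.6, -7], "dr": [0, 0, 0]},
    {"delta_pos": [0, 0, -4.5], "dr": [0, 0, 0]},
    {"delta_pos": [3.9, 0.8, 0], "dr": [0, 0, 0]},
    {"delta_pos": [3.9, 0.8, 0], "dr": [0, 0, 0]},
    {"delta_pos": [3.9, 0.8, 0], "dr": [0, 0, 0]},
    {"delta_pos": [3.9, 0.8, 0], "dr": [0, 0, 0]},
    {"delta_pos": [0, 0, 0], "dr": [0, 0, 0]}
  ]
}}

```text
time_s: 11.15
position: [0.5703, -0.0467, 0.0599]
tool_rot: [[-0.193, 0.981, 0.001], [0.981, 0.193, 0.0], [-0.0, 0.001, -1.0]]
ft_force: [-0.2, 1.3, -1.4]
grip_width: 0.013
```

>>> {"fn": "arm_command", "kwargs": {
  "steps": [
    {"delta_pos": [2.9, 0.6, 0], "dr": [0, 0, 0]},
    {"delta_pos": [2.9, 0.6, 0], "dr": [0, 0, 0]},
    {"delta_pos": [2.9, 0.6, 0], "dr": [0, 0, 0]},
    {"delta_pos": [2.9, 0.6, -1], "dr": [0, 0, 0]},
    {"delta_pos": [2, 0.4, -1], "dr": [0, 0, 0]},
    {"delta_pos": [0, 0, -0.5], "dr": [0, 0, 0]}
  ]
}}

```text
time_s: 11.75
position: [0.5837, -0.044, 0.0572]
tool_rot: [[-0.193, 0.981, 0.0], [0.981, 0.193, -0.0], [-0.0, 0.0, -1.0]]
ft_force: [0.4, 1.0, -1.9]
grip_width: 0.0128
```

>>> {"fn": "arm_command", "kwargs": {
  "steps": [
    {"delta_pos": [1.5, 0.3, 0], "dr": [0, 0, 0]},
    {"delta_pos": [1.5, 0.3, 0], "dr": [0, 0, 0]},
    {"delta_pos": [0, 0, 0], "dr": [0, 0, 0]}
  ]
}}

```text
time_s: 12.05
position: [0.5865, -0.0435, 0.0573]
tool_rot: [[-0.193, 0.981, 0.0], [0.981, 0.193, 0.0], [0.0, 0.0, -1.0]]
ft_force: [-0.9, 0.9, -2.9]
grip_width: 0.0132
```

>>> {"fn": "arm_command", "kwargs": {
  "steps": [
    {"delta_pos": [1.2, 0.25, 0], "dr": [0, 0, 0]},
    {"delta_pos": [1.2, 0.25, 0], "dr": [0, 0, 0]},
    {"delta_pos": [1.2, 0.25, 0], "dr": [0, 0, 0]},
    {"delta_pos": [0, 0, 0], "dr": [0, 0, 0]}
  ]
}}

```text
time_s: 12.45
position: [0.5902, -0.0427, 0.0573]
tool_rot: [[-0.193, 0.981, 0.0], [0.981, 0.193, -0.0], [-0.0, 0.0, -1.0]]
ft_force: [0.2, 0.6, -2.3]
grip_width: 0.0133
```

>>> {"fn": "arm_command", "kwargs": {
  "steps": [
    {"delta_pos": [1.2, 0.25, 0], "dr": [0, 0, 0]},
    {"delta_pos": [1.2, 0.25, 0], "dr": [0, 0, 0]},
    {"delta_pos": [0, 0, 0], "dr": [0, 0, 0]}
  ]
}}

```text
time_s: 12.75
position: [0.5926, -0.0422, 0.0573]
tool_rot: [[-0.193, 0.981, 0.0], [0.981, 0.193, -0.0], [-0.0, 0.0, -1.0]]
ft_force: [0.3, 0.1, -2.3]
grip_width: 0.0135
```

>>> {"fn": "arm_command", "kwargs": {
  "steps": [
    {"delta_pos": [1, 0.2, 0], "dr": [0, 0, 0]},
    {"delta_pos": [1, 0.2, 0], "dr": [0, 0, 0]},
    {"delta_pos": [0, 0, 0], "dr": [0, 0, 0]}
  ]
}}

```text
time_s: 13.05
position: [0.5934, -0.042, 0.0572]
tool_rot: [[-0.192, 0.981, -0.003], [0.981, 0.192, -0.0], [0.0, -0.003, -1.0]]
ft_force: [-4.3, -1.0, 0.8]
grip_width: 0.0129
```

>>> {"fn": "arm_command", "kwargs": {
  "steps": [
    {"delta_pos": [0.8, 0.2, 0], "dr": [0, 0, 0]},
    {"delta_pos": [0, 0, 0], "dr": [0, 0, 0]}
  ]
}}

```text
time_s: 13.25
position: [0.5936, -0.042, 0.0571]
tool_rot: [[-0.192, 0.981, -0.004], [0.981, 0.192, -0.0], [0.0, -0.004, -1.0]]
ft_force: [-8.6, -1.6, 2.0]
grip_width: 0.0129
```

>>> {"fn": "arm_command", "kwargs": {
  "steps": [
    {"delta_pos": [-1.5, -0.3, 0], "dr": [0, 0, 0]},
    {"delta_pos": [0, 0, 0], "dr": [0, 0, 0]},
    {"delta_pos": [0, 0, 0], "dr": [0, 0, 0]},
    {"delta_pos": [0, 0, 0], "dr": [0, 0, 0]},
    {"delta_pos": [0, 0, 0], "dr": [0, 0, 0]},
    {"delta_pos": [0, 0, 0], "dr": [0, 0, 0]}
  ]
}}

```text
time_s: 13.85
position: [0.5933, -0.042, 0.0572]
tool_rot: [[-0.193, 0.981, -0.001], [0.981, 0.193, -0.0], [0.0, -0.001, -1.0]]
ft_force: [-5.3, -1.5, -0.7]
grip_width: 0.0134
```

>>> {"fn": "arm_command", "kwargs": {
  "steps": [
    {"delta_pos": [-5, -1, 0.5], "dr": [0, 0, 0]},
    {"delta_pos": [-10, -2, 0], "dr": [0, 0, 0]},
    {"delta_pos": [-14, -2.7, 0], "dr": [0, 0, 0]},
    {"delta_pos": [-14, -2.7, 0], "dr": [0, 0, 0]},
    {"delta_pos": [-14, -2.7, 15], "dr": [0, 0, 0]},
    {"delta_pos": [-26, 10, 15], "dr": [0, 0, -2]},
    {"delta_pos": [-30, 10, 0], "dr": [0, 0, -2.3]},
    {"delta_pos": [-30, 10, 0], "dr": [0, 0, 0]},
    {"delta_pos": [-18, 3, 0], "dr": [0, 0, 0]},
    {"delta_pos": [0, 0, -15], "dr": [0, 0, 0]},
    {"delta_pos": [0, 0, 0], "dr": [0, 0, 0]}
  ]
}}

```text
time_s: 14.95
position: [0.4317, -0.0199, 0.0723]
tool_rot: [[-0.118, 0.993, -0.001], [0.993, 0.118, 0.0], [0.0, -0.001, -1.0]]
ft_force: [1.1, -1.0, -1.6]
grip_width: 0.0133
```

>>> {"fn": "arm_command", "kwargs": {
  "steps": [
    {"delta_pos": [0, 0, -14], "dr": [0, 0, 0]},
    {"delta_pos": [0, 0, -7], "dr": [0, 0, 0]},
    {"delta_pos": [0, 0, -3], "dr": [0, 0, 0]},
    {"delta_pos": [0, 0, -0.5], "dr": [0, 0, 0]},
    {"delta_pos": [0, 0, 0], "dr": [0, 0, 0]}
  ]
}}

```text
time_s: 15.45
position: [0.4329, -0.0201, 0.0486]
tool_rot: [[-0.118, 0.993, 0.001], [0.993, 0.118, -0.0], [-0.0, 0.0, -1.0]]
ft_force: [0.0, 0.6, -2.4]
grip_width: 0.0133
```

>>> {"fn": "arm_command", "kwargs": {
  "steps": [
    {"delta_pos": [0, 0, 0], "dr": [0, 0, 0]},
    {"delta_pos": [0, 0, 0], "dr": [0, 0, 0]},
    {"delta_pos": [0, 0, 0], "dr": [0, 0, 0]},
    {"delta_pos": [0, 0, 0], "dr": [0, 0, 0]},
    {"delta_pos": [0, 0, 5], "dr": [0, 0, 0]},
    {"delta_pos": [0, 0, 40], "dr": [0, 0, 0]},
    {"delta_pos": [0, 0, 40], "dr": [0, 0, 0]}
  ],
  "grip": 0.4
}}

```text
time_s: 16.15
position: [0.4322, -0.0199, 0.1343]
tool_rot: [[-0.118, 0.993, -0.002], [0.993, 0.118, 0.001], [0.001, -0.002, -1.0]]
ft_force: [0.2, -0.4, 0.0]
grip_width: 0.0343
```

>>> {"fn": "arm_command", "kwargs": {
  "steps": [
    {"delta_pos": [6, 40, 20], "dr": [0, 0, -1]},
    {"delta_pos": [8, 42, 20], "dr": [0, 0, -1]},
    {"delta_pos": [8, 43, 20], "dr": [0, 0, -1]},
    {"delta_pos": [8, 43, 20], "dr": [0, 0, -1]},
    {"delta_pos": [8, 43, 20], "dr": [0, 0, -1]},
    {"delta_pos": [8, 43, 15], "dr": [0, 0, -1]},
    {"delta_pos": [8, 43, 0], "dr": [0, 0, 0]},
    {"delta_pos": [6, 43, 0], "dr": [0, 0, 0]},
    {"delta_pos": [0, 0, 0], "dr": [0, 0, 0]},
    {"delta_pos": [0, 0, 0], "dr": [0, 0, 0]}
  ]
}}

```text
time_s: 17.15
position: [0.4922, 0.3204, 0.2481]
tool_rot: [[-0.016, 1.0, -0.001], [1.0, 0.016, -0.001], [-0.001, -0.001, -1.0]]
ft_force: [-0.5, 0.6, 0.5]
grip_width: 0.0338
```

```bash
python3 - <<'E'
from h import *
o=env.observe(); print(o['time_s'],o['position'],o['tool_rot'].round(3),o['q'].round(1))
snap('wrist','w5'); snap('top','top5')
# project expected tray centres
print(proj('w5',[[.569,.347,.045],[.417,.295,.045]]))
w,_,_=load('w5'); t,_,_=load('top5')
out=np.zeros((600,800,3),np.uint8)
out[:420]=0
out[:400,:640]=w
out[0:0]=0
ts=t[60:400]  # 340x640
out[400:600,:376]=cv2.resize(ts,(376,200),interpolation=cv2.INTER_AREA)
cv2.imwrite('pics/v12.png',out)
E
```

```text
17.15 [0.49224109 0.32043903 0.2481073 ] [[-0.016  1.    -0.001]
 [ 1.     0.016 -0.001]
 [-0.001 -0.001 -1.   ]] [ 21.5  25.8  68.6  -0.   85.6 -69.4]
[[344.15693493 246.33043219]
 [298.16356187 106.89277597]]
```

View pics/v12.png

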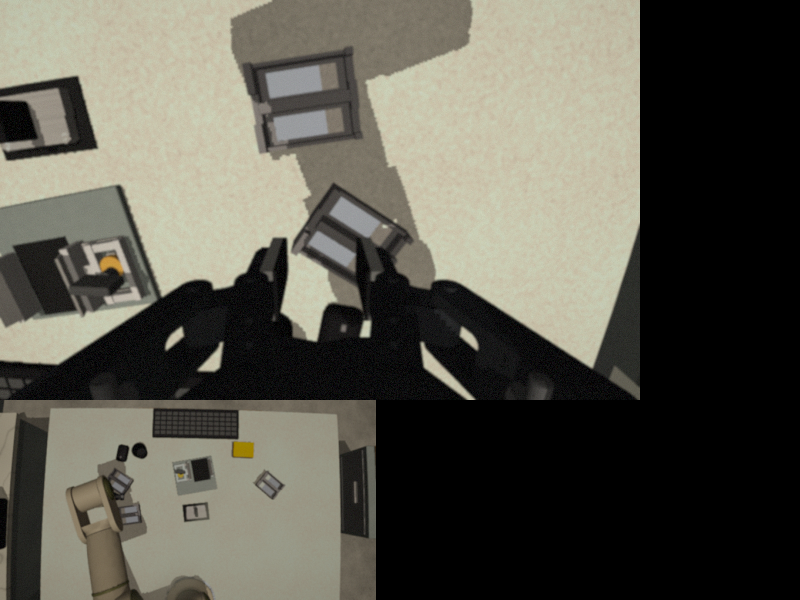

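View crop.

```bash
python3 - <<'E'
from h import *
w,_,_=load('w5')
a=cv2.resize(w[40:160,235:370],None,fx=4.4,fy=4.4,interpolation=cv2.INTER_CUBIC)
b=cv2.resize(w[175:280,285:420],None,fx=2,fy=2,interpolation=cv2.INTER_CUBIC)
print(a.shape,b.shape)
out=np.zeros((528,800,3),np.uint8); out[:a.shape[0],:a.shape[1]]=a; 
b=b[:, :206]; out[:b.shape[0],594:594+b.shape[1]]=b
t,_,_=load('top0'); c=cv2.resize(t[175:232,430:490],None,fx=3.4,fy=3.4,interpolation=cv2.INTER_CUBIC)
out[300:300+c.shape[0],594:594+c.shape[1]]=c
cv2.imwrite('pics/v13.png',out)
E
```

```text
(528, 594, 3) (210, 270, 3)
```

View pics/v13.png

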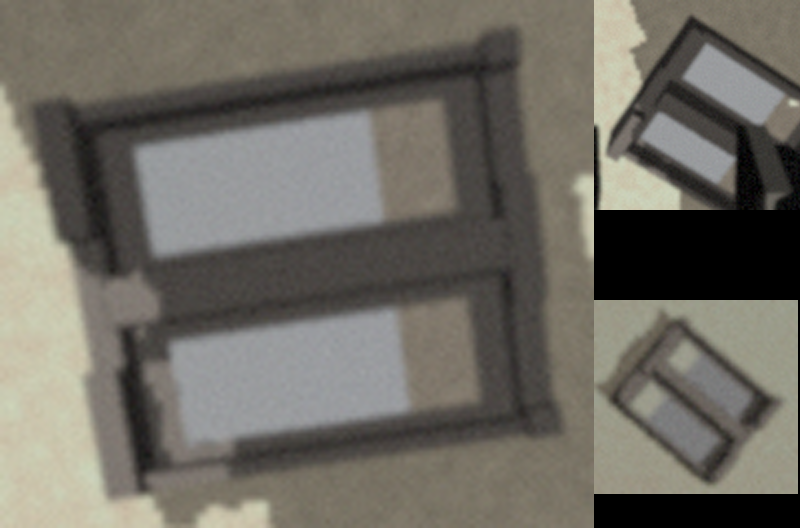

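```bash
cat >> h.py <<'E'
def slides(name,guess,rad=.08,z=.016):
    "blue slide areas near guess: centroid and yaw of long axis of pair (world)"
    im,_,_=load(name); f=im.astype(int); b,g,r=cv2.split(cv2.GaussianBlur(im,(3,3),0).astype(np.int16))
    m=((b-r>4)&(b>85)).astype(np.uint8); m=cv2.morphologyEx(m,cv2.MORPH_OPEN,np.ones((3,3)))
    n,lab,st,ce=cv2.connectedComponentsWithStats(m); out=[]
    for i in range(1,n):
        if st[i,4]<40: continue
        w=at(name,*ce[i],z)[:2]
        if np.hypot(*(w-guess))<rad:
            ys,xs=np.where(lab==i); P=np.array([at(name,x,y,z)[:2] for x,y in zip(xs,ys)])
            (c,wh,_)=cv2.minAreaRect((P*1e3).astype(np.float32))
            ev,V=np.linalg.eigh(np.cov(P.T)); v=V[:,1]
            out.append((st[i,4],P.mean(0),wh,np.degrees(np.arctan2(v[1],v[0]))))
    return out
E
python3 - <<'E'
from h import *
f=lambda x,y,z:at('w5',x/4.4+235,y/4.4+40,z)[:2]
C=np.array([f(*p,.045) for p in[(38,105),(108,497),(560,428),(518,30)]]); print(C*1e3,C.mean(0))
d=(C[0]+C[1]-C[2]-C[3]); print('yaw +x',np.degrees(np.arctan2(d[1],d[0])),'len',np.linalg.norm(d)/2, np.linalg.norm(C[0]-C[1]))
for s in slides('w5',[.417,.295]): print('t2',s)
for s in slides('w5',[.569,.347]): print('t1',s)
for n,g in (('top0',[.417,.295]),('top0',[.569,.347]),('top0',[.567,-.369])):
    print(n)
    for s in slides(n,g): print(s)
k=lambda x,y:at('top0',x/6+425,y/6+170,.045)[:2]*1e3
C=np.array([k(*p) for p in [(183,65),(60,205),(235,350),(355,205)]]);print('t3',C,C.mean(0))
E
```

```text
[[376.76605164 241.41881598]
 [464.16497319 254.24097224]
 [446.22008749 361.3604558 ]
 [359.8170186  347.93585845]] [0.41174203 0.30123903]
yaw +x -80.72361411215924 len 0.10823371796021763 0.08833447333846686
t2 (np.int32(326), array([0.38682636, 0.30429618]), (22.499977111816406, 21.941871643066406), np.float64(-140.71710519126214))
t2 (np.int32(129), array([0.39195917, 0.26502829]), (22.093612670898438, 10.113798141479492), np.float64(-175.76277669498947))
t2 (np.int32(362), array([0.43417998, 0.30946325]), (22.8887996673584, 24.729015350341797), np.float64(95.18212667152333))
top0
top0
top0
t3 [[ 632.78380164 -360.97815275]
 [ 565.73142457 -302.33244152]
 [ 499.51767029 -385.22550362]
 [ 568.410907   -443.05621094]] [ 566.61095088 -372.89807721]
```

```bash
python3 - <<'E'
from h import *
w,_,_=load('w5')
for p in [(295,80),(300,125),(325,80),(350,215),(330,250),(240,100),(150,50),(300,100)]: print(p,cv2.blur(w,(5,5))[p[1],p[0]])
t,_,_=load('top0')
for p in [(172+150/5,170+95/5),(172+150/5,230+80/5),(425+225/6,170+180/6),(425+190/6,170+240/6),(250,300)]: print(p,cv2.blur(t,(3,3))[int(p[1]),int(p[0])])
E
```

```text
(295, 80) [157 154 153]
(300, 125) [158 156 153]
(325, 80) [107 119 127]
(350, 215) [158 156 154]
(330, 250) [157 155 152]
(240, 100) [174 198 201]
(150, 50) [171 195 199]
(300, 100) [65 68 72]
(202.0, 189.0) [131 137 139]
(202.0, 246.0) [61 65 69]
(462.5, 200.0) [119 120 120]
(456.6666666666667, 210.0) [124 123 123]
(250, 300) [134 152 154]
```

```bash
sed -i 's/m=((b-r>4)&(b>85))/m=((b-r>-9)\&(g>105))/; s/GaussianBlur(im,(3,3),0)/GaussianBlur(im,(5,5),0)/' h.py
python3 - <<'E'
from h import *
for n,g in (('w5',[.412,.301]),('w5',[.569,.347]),('top0',[.417,.295]),('top0',[.569,.347]),('top0',[.567,-.369]),('top5',[.567,-.369])):
    print(n)
    for s in slides(n,g): print(s[0],(s[1]*1e3).round(1),np.round(s[2],1),s[3].round(1))
E
```

```text
w5
1419 [389.8 288. ] [27.  58.9] 99.1
1314 [436.2 295.1] [27.7 59.3] 99.8
w5
1026 [543.5 360.2] [58.9 27.2] 57.9
774 [585.3 333.9] [59.3 22.7] 57.6
top0
182 [437.4 295. ] [25.2 58.2] 99.1
173 [390.5 287.8] [23.8 58.7] 99.0
top0
170 [585.2 334.9] [57.5 25.4] 57.5
173 [545.6 360.8] [57.6 25.5] 54.5
top0
164 [ 581.4 -398.5] [55.7 25.2] 51.2
171 [ 545.4 -368.4] [56.5 26.1] 50.9
top5
161 [ 581.4 -398.6] [55.7 24.7] 50.4
175 [ 545.1 -368.4] [56.5 26.3] 49.7
```

>>> {"fn": "arm_command", "kwargs": {
  "steps": [
    {"delta_pos": [-8, -2, -10], "dr": [0, 0, -8.1]},
    {"delta_pos": [-8, -2, -10], "dr": [0, 0, -8.1]},
    {"delta_pos": [-8, -2, -10], "dr": [0, 0, -8.1]},
    {"delta_pos": [-8, -2, -10], "dr": [0, 0, -8.1]},
    {"delta_pos": [-8, -2, -10], "dr": [0, 0, -8.1]},
    {"delta_pos": [-8, -2, -10], "dr": [0, 0, -8.1]},
    {"delta_pos": [-8, -2, -10], "dr": [0, 0, -8.2]},
    {"delta_pos": [-8, -2, -10], "dr": [0, 0, -8.2]},
    {"delta_pos": [-8, -2, -10], "dr": [0, 0, -8.2]},
    {"delta_pos": [-8.5, -2, -10], "dr": [0, 0, -8.2]},
    {"delta_pos": [0, 0, -40], "dr": [0, 0, 0]},
    {"delta_pos": [0, 0, 0], "dr": [0, 0, 0]},
    {"delta_pos": [0, 0, 0], "dr": [0, 0, 0]}
  ]
}}

```text
time_s: 18.55
position: [0.4125, 0.2993, 0.1091]
tool_rot: [[0.987, 0.163, -0.0], [0.163, -0.987, -0.0], [-0.0, 0.0, -1.0]]
ft_force: [-0.4, 0.4, 0.2]
grip_width: 0.0344
```

```bash
python3 - <<'E'
from h import *
o=env.observe(); R=o['tool_rot']; print(o['time_s'],o['position'],np.degrees(np.arctan2(R[1,0],R[0,0])),o['q'].round(1))
snap('wrist','w6')
for s in slides('w6',[.412,.291]): print(s[0],(s[1]*1e3).round(1),np.round(s[2],1),s[3].round(1))
E
```

```text
18.55 [0.41249588 0.29929973 0.10907449] 9.355347747355522 [22.6 26.9 93.  -0.  60.1 13.3]
2567 [390.4 291.3] [27.8 58.4] 105.7
2589 [434.8 298.4] [28.  58.7] 92.1
```

>>> {"fn": "arm_command", "kwargs": {
  "steps": [
    {"delta_pos": [0, 1, -35], "dr": [0, 0, 0]},
    {"delta_pos": [0, 0, -18], "dr": [0, 0, 0]},
    {"delta_pos": [0, 0, -9], "dr": [0, 0, 0]},
    {"delta_pos": [0, 0, -4], "dr": [0, 0, 0]},
    {"delta_pos": [0, 0, 0], "dr": [0, 0, 0]}
  ]
}}

```text
time_s: 19.1
position: [0.4127, 0.3011, 0.0431]
tool_rot: [[0.987, 0.163, 0.001], [0.163, -0.987, 0.0], [0.001, -0.0, -1.0]]
ft_force: [-0.5, 0.8, 0.3]
grip_width: 0.0344
```

>>> {"fn": "arm_command", "kwargs": {
  "steps": [
    {"delta_pos": [0, 0, 0], "dr": [0, 0, 0]},
    {"delta_pos": [0, 0, 0], "dr": [0, 0, 0]},
    {"delta_pos": [0, 0, 0], "dr": [0, 0, 0]},
    {"delta_pos": [0, 0, 0], "dr": [0, 0, 0]},
    {"delta_pos": [0, 0, 0], "dr": [0, 0, 0]}
  ],
  "grip": 0.0,
  "squeeze": 50
}}

```text
time_s: 19.6
position: [0.4127, 0.3011, 0.0433]
tool_rot: [[0.987, 0.163, 0.002], [0.163, -0.987, 0.001], [0.002, -0.0, -1.0]]
ft_force: [0.0, -1.2, 7.3]
grip_width: 0.0111
```

>>> {"fn": "arm_command", "kwargs": {
  "steps": [
    {"delta_pos": [0, 0, 15], "dr": [0, 0, 0]},
    {"delta_pos": [0, 0, 30], "dr": [0, 0, 0]},
    {"delta_pos": [0, 0, 35], "dr": [0, 0, 0]},
    {"delta_pos": [0, 0, 30], "dr": [0, 0, 0]},
    {"delta_pos": [20.4, -30.4, 0], "dr": [0, 0, 8.3]},
    {"delta_pos": [20.4, -30.4, 0], "dr": [0, 0, 8.3]},
    {"delta_pos": [20.4, -30.4, 0], "dr": [0, 0, 8.3]},
    {"delta_pos": [20.4, -30.4, 0], "dr": [0, 0, 8.3]},
    {"delta_pos": [20.4, -30.4, 0], "dr": [0, 0, 8.3]},
    {"delta_pos": [20.4, -30.4, 0], "dr": [0, 0, 8.3]},
    {"delta_pos": [20.4, -30.4, 0], "dr": [0, 0, 8.3]},
    {"delta_pos": [20.4, -30.4, 0], "dr": [0, 0, 8.4]},
    {"delta_pos": [20.4, -30.4, 0], "dr": [0, 0, 8.4]},
    {"delta_pos": [20.4, -30.4, 0], "dr": [0, 0, 8.4]},
    {"delta_pos": [20.4, -30.4, 0], "dr": [0, 0, 8.4]},
    {"delta_pos": [0, 0, 0], "dr": [0, 0, 0]},
    {"delta_pos": [0, 0, 0], "dr": [0, 0, 0]},
    {"delta_pos": [0, 0, 0], "dr": [0, 0, 0]}
  ]
}}

```text
time_s: 21.4
position: [0.636, -0.0325, 0.1523]
tool_rot: [[-0.192, 0.981, -0.001], [0.981, 0.192, 0.0], [0.0, -0.001, -1.0]]
ft_force: [-0.1, 1.1, -1.4]
grip_width: 0.0108
```

```bash
python3 - <<'E'
from h import *
o=env.observe(); R=o['tool_rot']; print(o['time_s'],o['position'],np.degrees(np.arctan2(R[1,0],R[0,0])),toL(o['position'])*1e3,o['grip_width'],o['ft_force'])
snap('wrist','w7',crop=(160,40,480,300),scale=2.3)
for s in slides('w7',[.637,-.033],z=.126,rad=.1): print(s[0],(s[1]*1e3).round(1),np.round(s[2],1),s[3].round(1))
E
```

```text
21.4 [ 0.63600669 -0.03254359  0.15234016] 101.06828489287376 [0.24715054 6.93863299] 0.010820892890476688 [-0.12023837  1.09792042 -1.41442485]
2630 [635.2 -59.4] [42.1 26.9] 166.9
2602 [625.3  -8.7] [40.9 26.9] -144.4
```

View pics/w7.png

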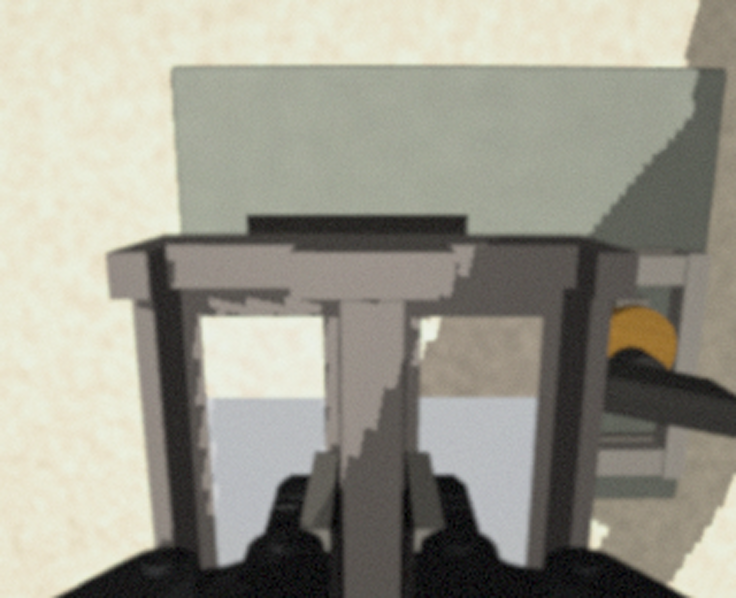

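```bash
python3 - <<'E'
from h import *
f=lambda x,y,z:toL(at('w7',x/2.3+160,y/2.3+40,z))*1e3
for n,p,z in [('bedL',(173,68),.012),('bedR',(723,68),.012),('pL',(248,216),.012),('pR',(467,216),.012),('tL',(108,253),.154),('tR',(637,251),.154),('footplane',(370,237),.109)]: print(n,f(*p,z).round(1))
E
```

```text
bedL [-103.1  -62. ]
bedR [-103.8  129. ]
pL [-52.5 -38.1]
pR [-52.5  41.3]
tL [-55.3 -37.7]
tR [-55.6  51.2]
footplane [-53.7   6.3]
```

>>> {"fn": "arm_command", "kwargs": {
  "steps": [
    {"delta_pos": [1.7, 0, -20], "dr": [0, 0, 0]},
    {"delta_pos": [0, 0, -20], "dr": [0, 0, 0]},
    {"delta_pos": [0, 0, -10], "dr": [0, 0, 0]},
    {"delta_pos": [0, 0, -8], "dr": [0, 0, 0]},
    {"delta_pos": [0, 0, -8], "dr": [0, 0, 0]},
    {"delta_pos": [0, 0, -8], "dr": [0, 0, 0]},
    {"delta_pos": [0, 0, -6], "dr": [0, 0, 0]},
    {"delta_pos": [0, 0, 0], "dr": [0, 0, 0]}
  ]
}}

```text
time_s: 22.25
position: [0.6382, -0.033, 0.072]
tool_rot: [[-0.193, 0.981, -0.0], [0.981, 0.193, 0.001], [0.001, -0.0, -1.0]]
ft_force: [0.9, 1.7, -2.3]
grip_width: 0.0102
```

>>> {"fn": "arm_command", "kwargs": {
  "steps": [
    {"delta_pos": [0, 0, -5], "dr": [0, 0, 0]},
    {"delta_pos": [0, 0, -4], "dr": [0, 0, 0]},
    {"delta_pos": [0, 0, -3], "dr": [0, 0, 0]},
    {"delta_pos": [0, 0, -3], "dr": [0, 0, 0]},
    {"delta_pos": [0, 0, 0], "dr": [0, 0, 0]}
  ]
}}

```text
time_s: 22.75
position: [0.6381, -0.0331, 0.0568]
tool_rot: [[-0.193, 0.981, -0.001], [0.981, 0.193, 0.001], [0.001, -0.0, -1.0]]
ft_force: [-0.2, 4.7, -0.3]
grip_width: 0.0107
```

>>> {"fn": "arm_command", "kwargs": {
  "steps": [
    {"delta_pos": [0, 0, -1.5], "dr": [0, 0, 0]},
    {"delta_pos": [0, 0, 0], "dr": [0, 0, 0]}
  ]
}}

```text
time_s: 22.95
position: [0.6382, -0.0331, 0.0557]
tool_rot: [[-0.193, 0.981, -0.0], [0.981, 0.193, 0.001], [0.001, -0.0, -1.0]]
ft_force: [-0.2, 5.1, 0.7]
grip_width: 0.0108
```

>>> {"fn": "arm_command", "kwargs": {
  "steps": [
    {"delta_pos": [0, 0, 0], "dr": [0, 0, 0]},
    {"delta_pos": [0, 0, 0], "dr": [0, 0, 0]},
    {"delta_pos": [0, 0, 0], "dr": [0, 0, 0]},
    {"delta_pos": [0, 0, 0], "dr": [0, 0, 0]},
    {"delta_pos": [0, 0, 5], "dr": [0, 0, 0]},
    {"delta_pos": [0, 0, 30], "dr": [0, 0, 0]},
    {"delta_pos": [0, 0, 40], "dr": [0, 0, 0]},
    {"delta_pos": [0, 0, 40], "dr": [0, 0, 0]},
    {"delta_pos": [0, 0, 0], "dr": [0, 0, 0]}
  ],
  "grip": 0.4
}}

```text
time_s: 23.85
position: [0.6403, -0.0339, 0.1773]
tool_rot: [[-0.193, 0.981, 0.011], [0.981, 0.193, -0.003], [-0.005, 0.01, -1.0]]
ft_force: [0.5, -1.1, -0.2]
grip_width: 0.034
```

```bash
python3 - <<'E'
from h import *
o=env.observe(); R=o['tool_rot']; print(o['time_s'],o['position'],np.degrees(np.arctan2(R[1,0],R[0,0])),o['ft_force'])
snap('wrist','w8')
for s in slides('w8',[.637,-.033],z=.028,rad=.1): print(s[0],(toL(s[1])*1e3).round(1),np.round(s[2],1),s[3].round(1))
im,_,_=load('w8');
t,_,_=load('w8')
E
```

```text
23.85 [ 0.64027108 -0.03387249  0.17729662] 101.10655713563746 [ 0.47278394 -1.12433833 -0.20699756]
1880 [ 10.  -17.9] [58.7 28. ] -168.2
1935 [10.  28.9] [58.6 28.5] -169.0
```

>>> {"fn": "arm_command", "kwargs": {
  "steps": [
    {"delta_pos": [-7.8, 43.2, 0], "dr": [0, 0, 5.2]},
    {"delta_pos": [-7.8, 43.2, 0], "dr": [0, 0, 5.2]},
    {"delta_pos": [-7.8, 43.2, 0], "dr": [0, 0, 5.2]},
    {"delta_pos": [-7.8, 43.2, 0], "dr": [0, 0, 5.2]},
    {"delta_pos": [-7.8, 43.2, 0], "dr": [0, 0, 5.2]},
    {"delta_pos": [-7.8, 43.2, 0], "dr": [0, 0, 5.2]},
    {"delta_pos": [-7.8, 43.2, 0], "dr": [0, 0, 5.2]},
    {"delta_pos": [-7.8, 43.2, 0], "dr": [0, 0, 5.2]},
    {"delta_pos": [-7.8, 43.2, 0], "dr": [0, 0, 4.8]},
    {"delta_pos": [0, 0, 0], "dr": [0, 0, 0]},
    {"delta_pos": [0, 0, 0], "dr": [0, 0, 0]},
    {"delta_pos": [0, 0, 0], "dr": [0, 0, 0]}
  ]
}}

```text
time_s: 25.1
position: [0.5682, 0.3543, 0.1701]
tool_rot: [[-0.843, 0.539, -0.001], [0.539, 0.843, -0.001], [0.0, -0.001, -1.0]]
ft_force: [-0.7, -0.2, -0.1]
grip_width: 0.0339
```

```bash
cat >> h.py <<'E'
def rep(name,guess,z=.016,sgn=-1):
    "tray centre & yaw(+x) from slides; sgn: world-x sign of tray +x"
    S=sorted(slides(name,guess,.09,z),key=lambda s:-s[0])[:2]
    for s in S: print(s[0],(s[1]*1e3).round(1),np.round(s[2],1),s[3].round(1))
    m=(S[0][1]+S[1][1])/2; d=S[1][1]-S[0][1]; n=np.array([d[1],-d[0]])/np.hypot(*d)
    if n[0]*sgn<0: n=-n
    print('mid',m*1e3,'centre',(m-.0085*n)*1e3,'yaw',np.degrees(np.arctan2(n[1],n[0])),'sep',np.hypot(*d))
E
python3 - <<'E'
from h import *
o=env.observe(); R=o['tool_rot']; print(o['time_s'],o['position'],np.degrees(np.arctan2(R[1,0],R[0,0])),o['q'].round(1))
snap('wrist','w9'); rep('w9',[.566,.348])
E
```

```text
25.1 [0.56822785 0.35429861 0.17012262] 147.41349469867814 [  21.8   37.4   60.6   -0.    82.1 -125.6]
1939 [583.  334.4] [57.9 28.3] 57.8
1935 [543.5 359.3] [57.9 27.9] 57.7
mid [563.24501651 346.85345137] centre [567.78331862 354.04051016] yaw -122.27055544756884 sep 0.04676104976672861
```

>>> {"fn": "arm_command", "kwargs": {
  "steps": [
    {"delta_pos": [-0.4, -0.3, -40], "dr": [0, 0, 0.3]},
    {"delta_pos": [0, 0, -40], "dr": [0, 0, 0]},
    {"delta_pos": [0, 0, -25], "dr": [0, 0, 0]},
    {"delta_pos": [0, 0, -14], "dr": [0, 0, 0]},
    {"delta_pos": [0, 0, -8], "dr": [0, 0, 0]},
    {"delta_pos": [0, 0, 0], "dr": [0, 0, 0]}
  ]
}}

```text
time_s: 25.75
position: [0.568, 0.3546, 0.0437]
tool_rot: [[-0.846, 0.534, -0.0], [0.534, 0.846, -0.0], [0.0, -0.0, -1.0]]
ft_force: [-0.5, -0.4, -0.4]
grip_width: 0.0341
```

>>> {"fn": "arm_command", "kwargs": {
  "steps": [
    {"delta_pos": [0, 0, 0], "dr": [0, 0, 0]},
    {"delta_pos": [0, 0, 0], "dr": [0, 0, 0]},
    {"delta_pos": [0, 0, 0], "dr": [0, 0, 0]},
    {"delta_pos": [0, 0, 0], "dr": [0, 0, 0]},
    {"delta_pos": [0, 0, 0], "dr": [0, 0, 0]}
  ],
  "grip": 0.0
}}

```text
time_s: 26.25
position: [0.5685, 0.3552, 0.0454]
tool_rot: [[-0.846, 0.533, 0.003], [0.533, 0.846, 0.001], [-0.002, 0.002, -1.0]]
ft_force: [0.1, -1.1, 5.8]
grip_width: 0.0107
```

>>> {"fn": "arm_command", "kwargs": {
  "steps": [
    {"delta_pos": [0, 0, 15], "dr": [0, 0, 0]},
    {"delta_pos": [0, 0, 30], "dr": [0, 0, 0]},
    {"delta_pos": [0, 0, 35], "dr": [0, 0, 0]},
    {"delta_pos": [0, 0, 35], "dr": [0, 0, 0]},
    {"delta_pos": [7.7, -43.2, 0], "dr": [0, 0, -5.2]},
    {"delta_pos": [7.7, -43.2, 0], "dr": [0, 0, -5.2]},
    {"delta_pos": [7.7, -43.2, 0], "dr": [0, 0, -5.2]},
    {"delta_pos": [7.7, -43.2, 0], "dr": [0, 0, -5.2]},
    {"delta_pos": [7.7, -43.2, 0], "dr": [0, 0, -5.2]},
    {"delta_pos": [7.7, -43.2, 0], "dr": [0, 0, -5.2]},
    {"delta_pos": [7.7, -43.2, 0], "dr": [0, 0, -5.2]},
    {"delta_pos": [7.7, -43.2, 0], "dr": [0, 0, -5.2]},
    {"delta_pos": [7.7, -43.2, 0], "dr": [0, 0, -5.0]},
    {"delta_pos": [0, 0, 0], "dr": [0, 0, 0]},
    {"delta_pos": [0, 0, 0], "dr": [0, 0, 0]},
    {"delta_pos": [0, 0, 0], "dr": [0, 0, 0]}
  ]
}}

```text
time_s: 27.85
position: [0.6367, -0.0327, 0.1592]
tool_rot: [[-0.196, 0.981, -0.0], [0.981, 0.196, 0.0], [0.0, -0.0, -1.0]]
ft_force: [-0.8, 0.1, -1.3]
grip_width: 0.0108
```

```bash
python3 - <<'E'
from h import *
o=env.observe(); R=o['tool_rot']; print(o['time_s'],o['position'],np.degrees(np.arctan2(R[1,0],R[0,0])),toL(o['position'])*1e3,o['grip_width'],o['ft_force'])
snap('wrist','w10'); im,_,_=load('w10')
cv2.imwrite('pics/v15.png',cv2.resize(im[40:300,160:480],None,fx=2.3,fy=2.3,interpolation=cv2.INTER_CUBIC))
E
```

```text
27.85 [ 0.63669307 -0.03268421  0.15923175] 101.28838867209818 [0.89362169 6.66849713] 0.010794910266705954 [-0.78775679  0.12894951 -1.31331816]
```

View pics/v15.png

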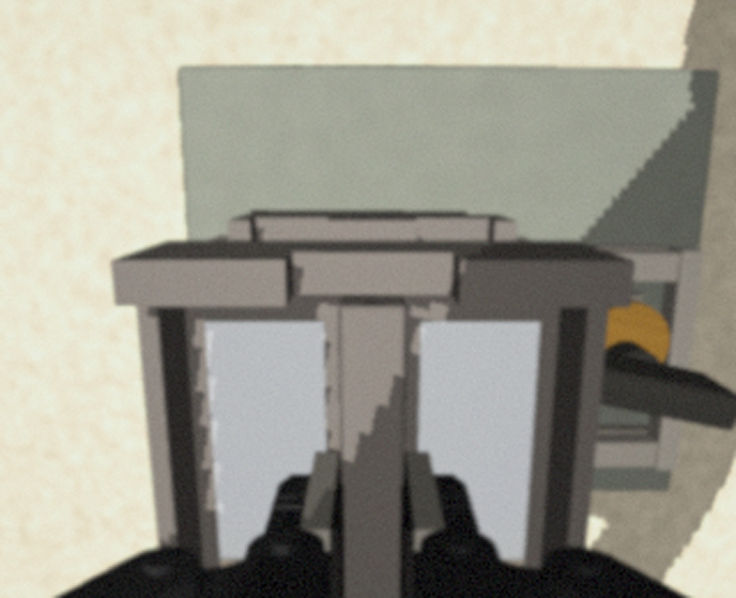

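```bash
python3 - <<'E'
from h import *
f=lambda x,y,z:toL(at('w10',x/2.3+160,y/2.3+40,z))*1e3
for n,p,z in [('hL',(113,260),.1588),('hR',(632,260),.1588),('lowL',(230,219),.057),('lowR',(516,221),.057)]: print(n,f(*p,z).round(1))
E
```

```text
hL [-53.  -38.1]
hR [-53.3  50.8]
lowL [-53.1 -37.7]
lowR [-52.8  51. ]
```

>>> {"fn": "arm_command", "kwargs": {
  "steps": [
    {"delta_pos": [0.2, 0.3, -20], "dr": [0, 0, -0.3]},
    {"delta_pos": [0, 0, -18], "dr": [0, 0, 0]},
    {"delta_pos": [0, 0, -10], "dr": [0, 0, 0]},
    {"delta_pos": [0, 0, -5], "dr": [0, 0, 0]},
    {"delta_pos": [0, 0, -2], "dr": [0, 0, 0]},
    {"delta_pos": [0, 0, 0], "dr": [0, 0, 0]}
  ]
}}

```text
time_s: 28.5
position: [0.6374, -0.0333, 0.1043]
tool_rot: [[-0.189, 0.982, 0.001], [0.982, 0.189, -0.0], [-0.0, 0.001, -1.0]]
ft_force: [0.4, -0.0, -0.8]
grip_width: 0.0108
```

>>> {"fn": "arm_command", "kwargs": {
  "steps": [
    {"delta_pos": [0, 0, -1.5], "dr": [0, 0, 0]},
    {"delta_pos": [0, 0, -1.5], "dr": [0, 0, 0]},
    {"delta_pos": [0, 0, 0], "dr": [0, 0, 0]}
  ]
}}

```text
time_s: 28.8
position: [0.6375, -0.0335, 0.1024]
tool_rot: [[-0.189, 0.982, 0.002], [0.982, 0.189, -0.0], [-0.001, 0.002, -1.0]]
ft_force: [-2.6, 0.6, 6.3]
grip_width: 0.0113
```

>>> {"fn": "arm_command", "kwargs": {
  "steps": [
    {"delta_pos": [0, 0, 0.7], "dr": [0, 0, 0]},
    {"delta_pos": [0, 0, 0], "dr": [0, 0, 0]},
    {"delta_pos": [0, 0, 0], "dr": [0, 0, 0]},
    {"delta_pos": [0, 0, 0], "dr": [0, 0, 0]},
    {"delta_pos": [0, 0, 5], "dr": [0, 0, 0]},
    {"delta_pos": [0, 0, 30], "dr": [0, 0, 0]},
    {"delta_pos": [0, 0, 40], "dr": [0, 0, 0]},
    {"delta_pos": [0, 0, 50], "dr": [0, 0, 0]},
    {"delta_pos": [0, 0, 0], "dr": [0, 0, 0]},
    {"delta_pos": [0, 0, 0], "dr": [0, 0, 0]}
  ],
  "grip": 0.4
}}

```text
time_s: 29.8
position: [0.6373, -0.0334, 0.2277]
tool_rot: [[-0.189, 0.982, 0.002], [0.982, 0.189, -0.001], [-0.001, 0.002, -1.0]]
ft_force: [-0.1, 0.5, -0.9]
grip_width: 0.0344
```

```bash
python3 - <<'E'
from h import *
o=env.observe(); R=o['tool_rot']; print(o['time_s'],o['position'],np.degrees(np.arctan2(R[1,0],R[0,0])),o['ft_force'])
snap('wrist','w11'); snap('top','top11'); rep('w11',[.637,-.033],z=.073)
S=slides('w11',[.637,-.033],.09,.073); print([ (toL(s[1])*1e3).round(1) for s in S])
for s in slides('top11',[.565,-.38]): print('t3',s[0],(s[1]*1e3).round(1),np.round(s[2],1),s[3].round(1))
E
```

```text
29.8 [ 0.63729986 -0.03342782  0.22772312] 100.90436879653522 [-0.07029642  0.46382956 -0.92430861]
1940 [624.1 -13. ] [58.9 28.3] -169.0
1894 [633. -59.] [58.2 28.2] -169.3
mid [628.53880919 -36.00244032] centre [636.88536469 -34.3946433 ] yaw -169.09666552326524 sep 0.04682149911643017
[array([-7.7, 28.4]), array([ -7.8, -18.4])]
t3 163 [ 581.5 -398.3] [56.  24.9] 50.9
t3 171 [ 545.5 -368.3] [55.5 26.3] 50.8
```

>>> {"fn": "arm_command", "kwargs": {
  "steps": [
    {"delta_pos": [-4, -20.2, 0], "dr": [0, 0, -8.25]},
    {"delta_pos": [-4, -20.2, 0], "dr": [0, 0, -8.25]},
    {"delta_pos": [-4, -20.2, 0], "dr": [0, 0, -8.25]},
    {"delta_pos": [-4, -20.2, 0], "dr": [0, 0, -8.25]},
    {"delta_pos": [-4, -20.2, 0], "dr": [0, 0, -8.25]},
    {"delta_pos": [-4, -20.2, 0], "dr": [0, 0, -8.25]},
    {"delta_pos": [-4, -20.2, 0], "dr": [0, 0, -8.25]},
    {"delta_pos": [-4, -20.2, 0], "dr": [0, 0, -8.25]},
    {"delta_pos": [-4, -20.2, 0], "dr": [0, 0, -8.25]},
    {"delta_pos": [-4, -20.2, 0], "dr": [0, 0, -8.25]},
    {"delta_pos": [-4, -20.2, -10], "dr": [0, 0, -8.25]},
    {"delta_pos": [-4, -20.2, -10], "dr": [0, 0, -8.25]},
    {"delta_pos": [-4, -20.2, -10], "dr": [0, 0, -8.25]},
    {"delta_pos": [-4, -20.2, -10], "dr": [0, 0, -8.25]},
    {"delta_pos": [-4, -20.2, -10], "dr": [0, 0, -8.25]},
    {"delta_pos": [-4, -20.2, -7], "dr": [0, 0, -8.25]},
    {"delta_pos": [-4.5, -20.2, 0], "dr": [0, 0, -8.1]},
    {"delta_pos": [0, 0, 0], "dr": [0, 0, 0]},
    {"delta_pos": [0, 0, 0], "dr": [0, 0, 0]},
    {"delta_pos": [0, 0, 0], "dr": [0, 0, 0]}
  ]
}}

```text
time_s: 31.9
position: [0.5688, -0.3759, 0.169]
tool_rot: [[0.777, -0.63, -0.001], [-0.63, -0.777, 0.001], [-0.001, -0.0, -1.0]]
ft_force: [-0.8, 0.1, 1.2]
grip_width: 0.0342
```

```bash
python3 - <<'E'
from h import *
o=env.observe(); R=o['tool_rot']; print(o['time_s'],o['position'],np.degrees(np.arctan2(R[1,0],R[0,0])),o['q'].round(1))
snap('wrist','w12'); rep('w12',[.563,-.383])
E
```

```text
31.9 [ 0.56881741 -0.37589126  0.16901088] -39.04622035203652 [-43.4  38.7  58.2   0.   83.1  -4.3]
1810 [ 545.4 -368.2] [57.8 27.4] 50.5
1799 [ 581.7 -398.1] [57.9 27.7] 50.0
mid [ 563.51446893 -383.13245936] centre [ 568.91300605 -376.56695885] yaw -129.42903456830535 sep 0.047013953941783655
```

>>> {"fn": "arm_command", "kwargs": {
  "steps": [
    {"delta_pos": [0.1, -0.7, -40], "dr": [0, 0, -0.4]},
    {"delta_pos": [0, 0, -40], "dr": [0, 0, 0]},
    {"delta_pos": [0, 0, -25], "dr": [0, 0, 0]},
    {"delta_pos": [0, 0, -14], "dr": [0, 0, 0]},
    {"delta_pos": [0, 0, -7], "dr": [0, 0, 0]},
    {"delta_pos": [0, 0, 0], "dr": [0, 0, 0]}
  ]
}}

```text
time_s: 32.55
position: [0.569, -0.3774, 0.0437]
tool_rot: [[0.771, -0.637, 0.0], [-0.637, -0.771, -0.0], [0.0, -0.0, -1.0]]
ft_force: [-0.4, 0.2, -0.6]
grip_width: 0.0345
```

>>> {"fn": "arm_command", "kwargs": {
  "steps": [
    {"delta_pos": [0, 0, 0], "dr": [0, 0, 0]},
    {"delta_pos": [0, 0, 0], "dr": [0, 0, 0]},
    {"delta_pos": [0, 0, 0], "dr": [0, 0, 0]},
    {"delta_pos": [0, 0, 0], "dr": [0, 0, 0]},
    {"delta_pos": [0, 0, 0], "dr": [0, 0, 0]}
  ],
  "grip": 0.0
}}

```text
time_s: 33.05
position: [0.5693, -0.378, 0.0452]
tool_rot: [[0.771, -0.637, 0.002], [-0.637, -0.771, -0.002], [0.003, 0.0, -1.0]]
ft_force: [0.0, 0.9, 6.1]
grip_width: 0.0108
```

>>> {"fn": "arm_command", "kwargs": {
  "steps": [
    {"delta_pos": [0, 0, 15], "dr": [0, 0, 0]},
    {"delta_pos": [0, 0, 40], "dr": [0, 0, 0]},
    {"delta_pos": [4, 20.2, 50], "dr": [0, 0, 8.25]},
    {"delta_pos": [4, 20.2, 50], "dr": [0, 0, 8.25]},
    {"delta_pos": [4, 20.2, 5], "dr": [0, 0, 8.25]},
    {"delta_pos": [4, 20.2, 0], "dr": [0, 0, 8.25]},
    {"delta_pos": [4, 20.2, 0], "dr": [0, 0, 8.25]},
    {"delta_pos": [4, 20.2, 0], "dr": [0, 0, 8.25]},
    {"delta_pos": [4, 20.2, 0], "dr": [0, 0, 8.25]},
    {"delta_pos": [4, 20.2, 0], "dr": [0, 0, 8.25]},
    {"delta_pos": [4, 20.2, 0], "dr": [0, 0, 8.25]},
    {"delta_pos": [4, 20.2, 0], "dr": [0, 0, 8.25]},
    {"delta_pos": [4, 20.2, 0], "dr": [0, 0, 8.25]},
    {"delta_pos": [4, 20.2, 0], "dr": [0, 0, 8.25]},
    {"delta_pos": [4, 20.2, 0], "dr": [0, 0, 8.25]},
    {"delta_pos": [4, 20.2, 0], "dr": [0, 0, 8.25]},
    {"delta_pos": [4, 20.2, 0], "dr": [0, 0, 8.25]},
    {"delta_pos": [4, 20.2, 0], "dr": [0, 0, 8.25]},
    {"delta_pos": [4, 20.5, 0], "dr": [0, 0, 8.5]},
    {"delta_pos": [0, 0, 0], "dr": [0, 0, 0]}
  ]
}}

```text
time_s: 35.05
position: [0.6362, -0.0346, 0.1969]
tool_rot: [[-0.194, 0.981, 0.001], [0.981, 0.194, 0.0], [0.0, 0.001, -1.0]]
ft_force: [-0.3, -0.2, -2.6]
grip_width: 0.0106
```

>>> {"fn": "arm_command", "kwargs": {
  "steps": [
    {"delta_pos": [0, 0, 0], "dr": [0, 0, 0]},
    {"delta_pos": [0, 0, 0], "dr": [0, 0, 0]}
  ]
}}

```text
time_s: 35.25
position: [0.636, -0.0377, 0.1963]
tool_rot: [[-0.186, 0.982, 0.0], [0.982, 0.186, -0.0], [-0.0, 0.0, -1.0]]
ft_force: [0.7, 0.3, -1.6]
grip_width: 0.0109
```

```bash
python3 - <<'E'
from h import *
o=env.observe(); R=o['tool_rot']; print(o['time_s'],o['position'],np.degrees(np.arctan2(R[1,0],R[0,0])),toL(o['position'])*1e3,o['grip_width'],o['ft_force'])
snap('wrist','w13'); im,_,_=load('w13')
cv2.imwrite('pics/v16.png',cv2.resize(im[40:300,160:480],None,fx=2.3,fy=2.3,interpolation=cv2.INTER_CUBIC))
E
```

```text
35.25 [ 0.63600915 -0.0377381   0.19631393] 100.74255570885317 [-0.75048684  1.84081981] 0.010900274402298786 [ 0.6775359   0.32942299 -1.62288533]
```

View pics/v16.png

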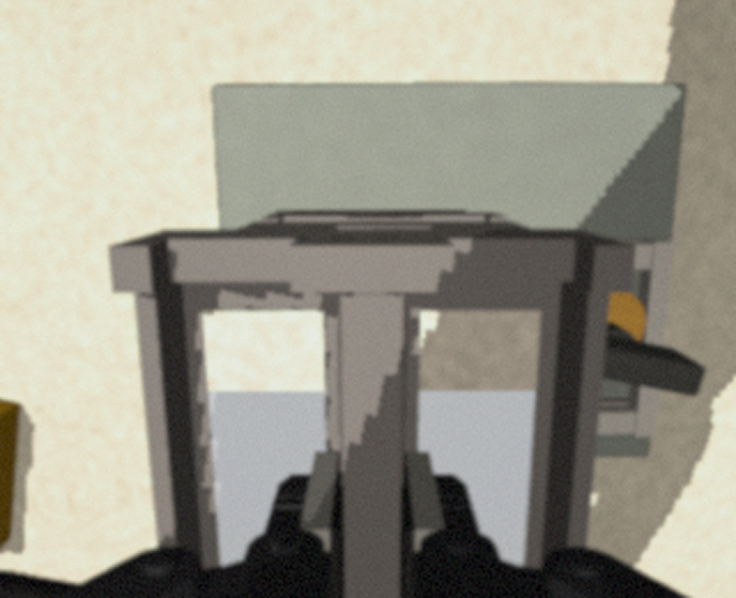

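```bash
python3 - <<'E'
from h import *
f=lambda x,y,z:toL(at('w13',x/2.3+160,y/2.3+40,z))*1e3
for n,p,z in [('hL',(110,245),.1961),('hR',(638,245),.1961),('bedL',(213,86),.012),('bedR',(685,88),.012)]: print(n,f(*p,z).round(1))
# lower-tray: project second tray front corners for comparison
for x in(-54.3,): 
  for y in(-40,50): print(x,y,((proj('w13',np.r_[fromL(x/1e3,y/1e3),.102])[0]-[160,40])*2.3).round(0))
E
```

```text
hL [-57.7 -42.7]
hR [-57.2  47.2]
bedL [-103.1  -62.4]
bedR [-101.9  130. ]
-54.3 -40 [232. 224.]
-54.3 50 [533. 222.]
```

>>> {"fn": "arm_command", "kwargs": {
  "steps": [
    {"delta_pos": [1.5, 2.3, 0], "dr": [0, 0, 0.2]},
    {"delta_pos": [1.6, 2.4, 0], "dr": [0, 0, 0]},
    {"delta_pos": [0, 0, -15], "dr": [0, 0, 0]},
    {"delta_pos": [0, 0, -15], "dr": [0, 0, 0]},
    {"delta_pos": [0, 0, -10], "dr": [0, 0, 0]},
    {"delta_pos": [0, 0, -5], "dr": [0, 0, 0]},
    {"delta_pos": [0, 0, 0], "dr": [0, 0, 0]}
  ]
}}

```text
time_s: 36.0
position: [0.6392, -0.0322, 0.1505]
tool_rot: [[-0.192, 0.981, -0.001], [0.981, 0.192, 0.0], [0.0, -0.001, -1.0]]
ft_force: [-0.4, -0.3, -1.5]
grip_width: 0.0111
```

```bash
python3 - <<'E'
from h import *
o=env.observe(); R=o['tool_rot']; print(o['time_s'],o['position'],np.degrees(np.arctan2(R[1,0],R[0,0])),toL(o['position'])*1e3,o['ft_force'])
E
```

```text
36.0 [ 0.63918408 -0.03218387  0.15052848] 101.09183703231281 [3.4343548  6.67990773] [-0.38999123 -0.32222098 -1.51765703]
```

>>> {"fn": "arm_command", "kwargs": {
  "steps": [
    {"delta_pos": [0, -0.7, -1], "dr": [0, 0, 0]},
    {"delta_pos": [0, 0, -1.5], "dr": [0, 0, 0]},
    {"delta_pos": [0, 0, -1.2], "dr": [0, 0, 0]},
    {"delta_pos": [0, 0, 0], "dr": [0, 0, 0]}
  ]
}}

```text
time_s: 36.4
position: [0.6392, -0.0329, 0.1473]
tool_rot: [[-0.193, 0.981, 0.0], [0.981, 0.193, -0.0], [-0.0, 0.0, -1.0]]
ft_force: [-0.4, 1.0, -2.4]
grip_width: 0.0105
```

>>> {"fn": "arm_command", "kwargs": {
  "steps": [
    {"delta_pos": [0, 0, -1], "dr": [0, 0, 0]},
    {"delta_pos": [0, 0, 0], "dr": [0, 0, 0]}
  ]
}}

```text
time_s: 36.6
position: [0.6393, -0.0329, 0.1471]
tool_rot: [[-0.192, 0.981, 0.001], [0.981, 0.192, -0.0], [-0.0, 0.001, -1.0]]
ft_force: [-1.8, 0.6, 4.1]
grip_width: 0.0111
```

Contact came at the height expected for a stacked tray (147.2 mm), so I'll release, rise and check.

>>> {"fn": "arm_command", "kwargs": {
  "steps": [
    {"delta_pos": [0, 0, 0.5], "dr": [0, 0, 0]},
    {"delta_pos": [0, 0, 0], "dr": [0, 0, 0]},
    {"delta_pos": [0, 0, 0], "dr": [0, 0, 0]},
    {"delta_pos": [0, 0, 0], "dr": [0, 0, 0]},
    {"delta_pos": [0, 0, 5], "dr": [0, 0, 0]},
    {"delta_pos": [0, 0, 30], "dr": [0, 0, 0]},
    {"delta_pos": [0, 0, 45], "dr": [0, 0, 0]},
    {"delta_pos": [0, 0, 45], "dr": [0, 0, 0]},
    {"delta_pos": [0, 0, 0], "dr": [0, 0, 0]},
    {"delta_pos": [0, 0, 0], "dr": [0, 0, 0]}
  ],
  "grip": 0.4
}}

```text
time_s: 37.6
position: [0.6393, -0.0329, 0.2728]
tool_rot: [[-0.193, 0.981, 0.002], [0.981, 0.193, -0.001], [-0.001, 0.002, -1.0]]
ft_force: [0.1, 0.4, -0.6]
grip_width: 0.0345
```

```bash
python3 - <<'E'
from h import *
o=env.observe(); R=o['tool_rot']; print(o['time_s'],o['position'],o['ft_force'])
snap('wrist','w14'); rep('w14',[.637,-.033],z=.118,sgn=1)
print([(toL(s[1])*1e3).round(1) for s in slides('w14',[.637,-.033],.09,.118)])
E
```

```text
37.6 [ 0.63934174 -0.03290402  0.27284459] [ 0.13628645  0.36953649 -0.56445847]
1852 [641.7  -9.3] [58.8 28.5] -169.0
1812 [650.6 -55.1] [58.9 28.1] -168.3
mid [646.1256382  -32.18560616] centre [637.78068627 -33.80170553] yaw 10.960332292044054 sep 0.046705531950616434
[array([ 10.2, -18. ]), array([10.3, 28.7])]
```

>>> {"fn": "arm_command", "kwargs": {
  "steps": [
    {"delta_pos": [0, -40, 0], "dr": [0, 0, 0]},
    {"delta_pos": [-10, -45, 0], "dr": [0, 0, 0]},
    {"delta_pos": [-10, -45, 0], "dr": [0, 0, 0]},
    {"delta_pos": [-10, -45, 0], "dr": [0, 0, 0]},
    {"delta_pos": [-10, -45, 0], "dr": [0, 0, 0]},
    {"delta_pos": [-10, -45, 0], "dr": [0, 0, 0]},
    {"delta_pos": [-10, -45, 0], "dr": [0, 0, 0]},
    {"delta_pos": [-10, -45, 0], "dr": [0, 0, 0]},
    {"delta_pos": [0, 0, 0], "dr": [0, 0, 0]},
    {"delta_pos": [0, 0, 0], "dr": [0, 0, 0]}
  ]
}}

```text
time_s: 38.65
position: [0.5686, -0.3887, 0.2697]
tool_rot: [[-0.191, 0.982, -0.002], [0.982, 0.191, 0.003], [0.003, -0.002, -1.0]]
ft_force: [0.2, 1.2, 0.0]
grip_width: 0.0347
```

```bash
python3 - <<'E'
from h import *
snap('top','top15'); snap('scene','scene15')
a,_,_=load('top0'); b,_,_=load('top15')
# gauge grip (dark) and steel on pad: dark blob of grip within pad; print expected vs found
im=cv2.GaussianBlur(b,(3,3),0).astype(int)
m=((im.sum(2)>240)).astype(np.uint8)
P=[(x,y) for y in range(400) for x in range(640) if m[y,x] and np.hypot(*(at('top15',x,y,.017)[:2]-[.431,-.02]))<.042]
W=np.array([at('top15',x,y,.017)[:2] for x,y in P]); print('gauge steel mean',W.mean(0)*1e3,len(P))
print('other slides:',[[(s[1]*1e3).round(),s[0]] for g in([.413,.291],[.563,.347],[.563,-.383]) for s in slides('top15',g)])
print('pile top15',[(s[0],(toL(s[1])*1e3).round(1),s[3].round(1)) for s in slides('top15',[.637,-.033],.09,.118)])
# undisturbed items
d=cv2.absdiff(a,b).max(2)
for n,(x0,y0,x1,y1) in dict(mouse=(195,132,222,168),pot=(222,128,254,163),box=(392,126,436,162)).items(): print(n,(d[y0:y1,x0:x1]>50).sum())
save('scene15',load('scene15')[0],(230,150,400,290),4.5,out='v17'); 
E
```

```text
gauge steel mean [432.79064525  -8.88490704] 311
other slides: []
pile top15 [(np.int32(240), array([ 11.1, -17.5]), np.float64(-168.9)), (np.int32(236), array([11.2, 29.8]), np.float64(-169.0)), (np.int32(58), array([14.2, 81.3]), np.float64(-155.1))]
mouse 0
pot 0
box 99
```

```bash
python3 - <<'E'
from h import *
def grid(n,xs,ys,z,ch=None):
    im=cv2.cvtColor(load(n)[0],cv2.COLOR_BGR2GRAY)
    for x in xs:
        uv=proj(n,np.array([[x,y,z] for y in ys])).astype(np.float32)
        print('%4d'%round(x*1e3),' '.join('%3d'%v for v in cv2.remap(im,uv[None,:,0],uv[None,:,1],cv2.INTER_LINEAR)[0]))
ys=np.arange(.06,-.11,-.008); print('y',(ys*1e3).round().astype(int))
for n in('top5','top15'): print(n); grid(n,np.arange(.48,.37,-.008),ys,.017)
for n in('top0','top15'):
    h=cv2.cvtColor(load(n)[0],cv2.COLOR_BGR2HSV); m=((h[...,0]>15)&(h[...,0]<32)&(h[...,1]>150)).astype(np.uint8); m[:, :370]=0
    k,l,st,ce=cv2.connectedComponentsWithStats(m); i=1+st[1:,4].argmax(); print(n,st[i],ce[i],at(n,*ce[i],.035))
E
```

```text
y [  60   52   44   36   28   20   12    4   -4  -12  -20  -28  -36  -44
  -52  -60  -68  -76  -84  -92 -100 -108]
top5
 480 149 149 150 152 150 150 151 148 151 153 152 150 144 138 134 123 102 125 147 146 144 149
 472 151 148 149 145 147 138 123 117 107  79  76  61  55  49  57  58  70 104 150 148 147 147
 464 153 152  96  56  48  38  31  33  44  39  60  87 111 115 125 117  74  96 148 149 149 147
 456 151 152  95  19  46 116 124 125 122  83  87 135 138 140 144 137  81  88 147 149 149 147
 448 152 151 103  25  79 139 137 136 130  72  50 114 137 138 138 137  89  82 139 148 149 149
 440 154 152 112  21  63 132 133 134 136  81  55 107 137 137 137 136 100  79 139 148 149 146
 432 150 153 131  25  59 132 134 136 133  89  53 101 137 137 138 138 120  80 138 148 148 148
 424 151 150 142  32  62 132 133 135 137 100  69  90 139 139 140 138 129  82 125 150 149 149
 416 151 151 144  40  55 131 132 135 136 128  65  85 136 137 140 140 134  83 117 148 148 147
 408 150 150 147  56  51 129 136 137 137 135 117 116 133 134 134 120 115  84 110 148 149 149
 400 149 150 152  78  45 112 121 117 106  96  95  
[... 1116 characters left out ...]
  51  55  62  73  68  82 117 122 117 115 114 111
 408 121 157 151  61  45 135 139 140 138 110  56  65  69  69  88 116 126 125 119 120 118 115
 400 143 158 158  84  41 118 124 120  98  58  59  68  72  83 118 130 127 124 121 122 120 115
 392 154 159 155  98  32  39  44  49  50  61  61  70  82 119 135 130 130 130 127 126 120 120
 384 157 156 156 125 113 133 113  53  61  64  72  80 119 137 134 136 133 130 128 126 125 122
 376 156 156 156 156 156 151  82  57  61  64  76 116 134 137 135 134 133 132 131 128 125 125
top0 [396 131  36  27 887] [413.66403608 144.09019166] [ 0.73689132 -0.24375433  0.035     ]
top15 [396 131  36  27 893] [413.68421053 144.20156775] [ 0.73657009 -0.24381201  0.035     ]
```

```bash
python3 -c "
from h import *
o=env.observe(); print(o['time_s'],o['position'],o['ft_force']); print(env.close_job())"
```

```text
38.75 [ 0.569512   -0.38690325  0.27094354] [ 0.92308474 -0.07950994  0.43407535]
the job is handed in; nothing more can be done
None
```

The job is done and handed in at about 39 s of robot time. It reports no verdict, so what follows is from my own measurements.

- **Guides:** I turned the bolt to about 101°. The formula puts the guide reading at about 9.6 mm; a close camera measurement gave 10.2–10.8 mm. The two differ by up to about 1 mm, but both are inside 7.5–11.5 mm.
- **Gauge:** The nose slid in with almost no force, and the shoulder stopped it at the guides' front ends. I pushed with at most about 9 N. The gauge went back on its pad within a few millimetres of the centre, and the top view last showed it there.
- **Pile:** I found three trays and no fourth. They are stacked alternately end for end:
  - The upper two touched down at full stacking height, within about 0.2 mm.
  - Each tray was within about 2 mm of the patch lengthwise and about 0.5° of the channel direction, checked as it was placed.
- **Left alone:** The final top view shows no change in the mouse or pen pot. The slide box raised some change, but its outline was within 0.5 mm of the start, so I put that down to the arm's shadow.

**Not checked:** the picture limit blocked a last side view of the finished pile. I also did not measure the guide again after stacking, though nothing touched the bolt after it was set.

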